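Shut and lock the coin box with the crank key

TASK

Push the open door of the coin box shut until it snaps home on its catch, and only then lock the box: stand the red crank key from its grey dock fully down in the hex socket of the blue knob on top, and crank the knob clockwise (seen from above) all the way round to its stop. Leave the key standing seated in the knob and the door shut, and do not knock over or shove away the bottle, cup and carton.

Things in the scene. Friction and masses are not known exactly. Their poses are not given: they have to be found in the camera images.
- coinbox: Fixed steel coin box, 160 (x) x 200 (y) x 120 (z) mm, open at its front, its own -x side, where the door hangs. Origin at the middle of its underside; z up. The blue knob stands on the middle of its top.
- door (a joint): Door angle, rad: 0 = shut against its stop, grows as it opens, up to 1.6. It stays where it is left and moves freely until about 0.1 rad, where a sprung ball catch resists (5 N near the free edge); pushed past 0.03 rad it snaps home and is held; let go before that, it springs back to about 0.09. Shut, it is parallel to the box's front.
- door_hinge (a point): Point on the door's vertical hinge axis, 62 mm above the counter, on the box's front plane at its +y edge (-80, +100 mm in the box's frame). Turns with the door: its -y runs from hinge to free edge (shut: along the box's -y), its -x is the outward normal. Black door 196 wide, 112 high, 12 mm thick, wholly outside the axis: outer face 12 mm from it. Top edge 118 mm above the counter.
- door_edge (a point): Middle of the free vertical edge of the door's outer face, 196 mm from the hinge axis.
- knob (a joint): Turn of the captive blue knob on the box's top, rad: 0 = unlocked end, grows clockwise seen from above, stop at 3.3 = locked. Starts at 0 to 0.4. Vertical axis through socket. It stays where it is left; turning takes about 0.45 N m (6 N at the crank handle).
- socket (a point): Centre of the floor of the knob's hex socket, 126 mm above the counter; turns with the knob. Socket 26 mm across flats, 24 mm deep, mouth 150 mm above the counter; one corner lies on this point's x axis, the others every 60 deg from it. Knob base 60 mm diameter, with a yellow pointer at this point's -x.
- key: Loose crank key, 250 to 370 g, upright in the dock. Origin at the centre of the tip's flat lower end; z up the shaft, arm along +x. Steel hex tip 24 mm across flats (about 10 deg of play in the socket), a corner on the x axis, 37 mm long, lowest 8 mm tapered to 17 mm diameter; then a 20 mm round shaft. Balances near the hub; stands by itself in dock and socket.
- key_hub (a point): Centre of the key's red square hub, 26 x 26 mm (faces across the key's x and y), straight above the shaft, 82 to 118 mm above the tip's end; this point is 100 mm above the end. Grip here to carry and seat the key. Below it a red arm 22 mm wide, 70 to 82 mm up, from x = -43 to +87 mm, with a steel counterweight disc (34 mm diameter, 68 to 88 mm up) at x = -45 mm.
- key_handle (a point): Middle of the key's black upright crank handle: a freely spinning 20 mm cylinder, 45 mm tall (82 to 127 mm above the tip's end), 75 mm from the shaft along the key's +x; this point is 106 mm above the end. Grip here to crank: since it spins in place, the hand need not turn.
- dock: Fixed grey block 80 x 80 x 40 mm with a round 32 mm hole, 30 mm deep, in the middle of its top, where the key stands. Origin at the middle of its underside.
- detergent: Bystander: blue detergent bottle, 66 mm diameter, 180 mm tall; origin at the centre of its base.
- token_cup: Bystander: orange cup, 72 mm diameter, 90 mm tall; origin at the centre of its base.
- sheet_carton: Bystander: green carton, 60 x 70 x 120 mm; origin at the centre of its base.

How it is judged:
By the outcome, as a careful person would: the job done as asked, in the order asked, and still so for the second after the job is handed in, with the robot touching nothing.
It also fails if it takes over 72 s, if anything falls off the work surface, if the arm or the gripper's body presses on something with over 40 N, if the wrist force passes 120 N, or if a joint passes its speed limit or range.

ROBOT

A 6-joint arm with a two-finger parallel gripper is mounted at the origin on the work surface. World frame = base frame: x ahead of the robot, y to its left, z up, the work surface at z = 0. Lengths are in mm, angles in rad, forces in N, time in s.
With the tool pointing down it reaches from about 325 to 900 mm from the base axis. Payload 3.5 kg.
Tool frame: the origin (TCP) lies at the very end of the fingers, on their centre line; the grasp point (between the pads) lies 19 mm behind it; y points along the fingers, x is the direction in which the jaws open and shut, and the axes are right-handed (so a half turn about y gives the same grasp; the last joint's range is limited). The gripper opens to 85 mm and grips with 20 to 120 N. Pads are 22 mm wide; open, the fingers measure 114 mm over their backs; the gripper's body (76 mm by 85 mm) begins 54 mm behind the grasp point. The pads swing forward as they close: fully open they stand 13 mm farther back than shut.
Start: joints at [-1.366, 0.276, -0.026, 1.268, 0, 1.467], TCP at [189.34, -595.628, 203.913] pointing down, gripper open.
Joint ranges: [-3.12, 3.12], [-0.85, 1.88], [-1.08, 1.24], [-1.95, 2.15], [-1.57, 1.53], [-3.14, 3.14]. Speed limits (rad/s): [2.57, 2.57, 3.14, 3.14, 3.14, 3.14].

INTERFACE

Orientations are given as a rotation vector (axis times angle).
In Python, from workcell import status, capture, camera_info, robot gives the robot as it stands.
- The arm moves only by the shell command python3 -m inch 'ROWS' [FORCE]. ROWS is JSON, a list of rows, each an object of numbers: "rx", "ry", "rz": the turn, a rotation vector about the world's x, y, z in degrees; "tx", "ty", "tz": the shift along the world's x, y, z in m; "grip": the finger opening in m, from 0 to 0.0854. In form: [{"rx": .., "ry": .., "rz": .., "tx": .., "ty": .., "tz": .., "grip": ..}, ...]. A call has 1 to 5 rows; each row shifts and turns the commanded pose from where the row before left it; what a row does not reach is not made up. A row lasts 1/10 s, in which the tool goes at most 50 mm and 8.59 degrees, less where a joint would pass 70% of its speed; a pose out of reach is approached as far as the arm can. A call is refused whole if a number of a shift passes 0.05 or a number of a turn 8.59, either way. A call with a gripper value outside its range is refused whole. The fingers move at their own pace and stop on an object; FORCE is the grip in N (left out, the last holds). Time passes only in rows, so rows that do not move let the fingers close. It gives the time, the measured TCP pose, the force and the opening at its end, in the units of the state.
- status.observe(): the state, without advancing time (a new reading comes with each control period).
- capture(name): name is "side" or "top" or "wrist"; returns the picture (384x512x3 uint8, blue, green, red); there is no depth.
- camera_info(name): a dict with "intrinsics" (3x3 intrinsics, pixels), "D" ([k1, k2, p1, p2, k3] as OpenCV has them; the pictures are not rectified), "rvec" (rotation vector, rad) and "tvec" (3), from world to camera coordinates, as OpenCV has them. Camera axes: x right, y down, z forward; pixel columns grow to the right and rows downward; lengths in mm; the calibration is good to about 2 mm. A picture is of the moment at which its call begins: read the wrist's pose just before it. camera_info takes no time and is no camera call; for the wrist camera it gives the pose at the moment of the call.
- robot.job_done(): hands the job in, once; it reports no verdict.
The state is a dict: "clock": time; "qpos": joint angles; "qvel": joint speeds; "joint_torque": joint torques, N m; "eef_pos": TCP position; "orientation": TCP orientation; "force": force on the tool from outside, world axes, zero at the start; "torque": the same for the moment, N m; "grip_width": finger opening in mm.
Only numpy, scipy, OpenCV 4.12 (cv2) and the standard library are available. Lean on these libraries where they do the work, as an engineer would, in place of code of your own. Each camera call takes 0.05 s, during which the arm holds its last target. There are 200 camera calls.

## Working session

There is one attempt and no reset: what is moved stays moved. The work goes in short steps, Python scripts to look and compute and a shell command to move; the robot and the scene stay as the last step left them, time stands still between calls to the robot, and variables do not carry over. Pictures are saved under pics/ and viewed, about 8 in all and at most 12, crops included, and the job is handed in when it is done.

```bash
ls; mkdir -p pics
python3 - <<'E'
from workcell import status,capture,camera_info
import cv2,numpy as np
print(status.observe())
for n in("side","top"):
    cv2.imwrite(f"pics/{n}0.png",capture(n)); c=camera_info(n); print(n,{k:np.round(v,3).tolist() for k,v in c.items() if k in("intrinsics","D","rvec","tvec")})
a=cv2.imread("pics/side0.png");b=cv2.imread("pics/top0.png")
E
```

```text
pics
{'clock': 0.0, 'qpos': array([-1.36638890e+00,  2.77149281e-01, -2.78862306e-02,  1.26800448e+00,
       -1.43156104e-05,  1.46740048e+00]), 'qvel': array([ 4.04194862e-04, -2.16434225e-03,  3.25604854e-04, -2.19362875e-05,
        1.64809429e-03,  1.00368098e-03]), 'joint_torque': array([ 7.24126694e-04, -4.45515954e+01,  2.95199507e+01,  1.66087726e-02,
       -2.36677732e-05,  4.60674059e-06]), 'eef_pos': array([ 189.17030278, -594.79984428,  202.74714408]), 'orientation': array([-1.33769924,  0.9807005 , -0.97792327]), 'force': array([-0.46740212,  0.23457891,  0.15155972]), 'torque': array([ 0.07008799, -0.01335   ,  0.02314051]), 'grip_width': 85.50991340416732}
side {'intrinsics': [[347.84, 0.0, 250.034], [0.0, 347.84, 194.092], [0.0, 0.0, 1.0]], 'D': [-0.103, 0.0, 0.0, 0.0, 0.0], 'rvec': [2.337, -0.307, 0.12], 'tvec': [-577.01, 140.862, 923.455]}
top {'intrinsics': [[471.341, 0.0, 257.703], [0.0, 471.341, 188.966], [0.0, 0.0, 1.0]], 'D': [-0.069, 0.0, 0.0, 0.0, 0.0], 'rvec': [2.129, -2.19, 0.151], 'tvec': [-45.136, 584.737, 1129.419]}
```

View pics/side0.png

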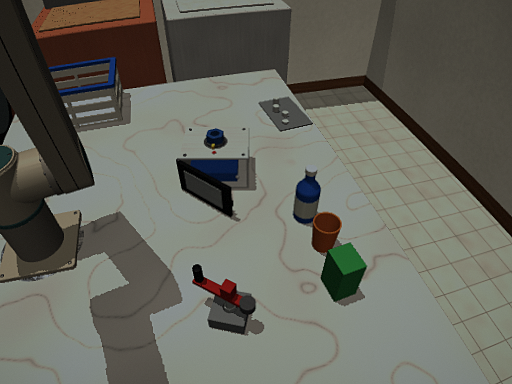

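View pics/top0.png

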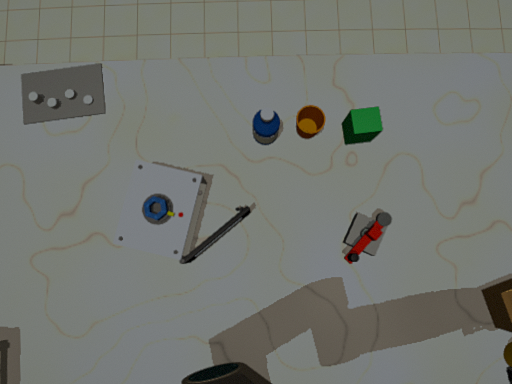

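Side: box with knob (215,137), door (205,187), key in dock (230,290), bottle/cup/carton at right. Top: knob (156,208), pointer (170,213), door from hinge (186,260) to edge (250,209), key hub (376,230), handle (351,257), disc (384,218).

```bash
cat > h.py <<'E'
import cv2,numpy as np
from workcell import status,capture,camera_info
def cam(n):
    c=camera_info(n);K=np.array(c["intrinsics"],float);D=np.array(c["D"],float);R=cv2.Rodrigues(np.array(c["rvec"],float))[0];t=np.array(c["tvec"],float).ravel();return K,D,R,t
def ray(c,uv):
    K,D,R,t=c;p=cv2.undistortPoints(np.array([[uv]],float),K,D)[0,0];return -R.T@t,R.T@np.array([p[0],p[1],1])
def onz(c,uv,z):
    o,d=ray(c,uv);return o+d*(z-o[2])/d[2]
def tri(c1,u1,c2,u2):
    o1,d1=ray(c1,u1);o2,d2=ray(c2,u2);A=np.stack([d1,-d2],1);s=np.linalg.lstsq(A,o2-o1,rcond=None)[0]
    a,b=o1+s[0]*d1,o2+s[1]*d2;return (a+b)/2,np.linalg.norm(a-b)
def proj(c,P):
    K,D,R,t=c;return cv2.projectPoints(np.atleast_2d(np.array(P,float)),cv2.Rodrigues(R)[0],t,K,D)[0][:,0]
def blobs(im,lo,hi,mn=8):
    m=cv2.inRange(cv2.cvtColor(im,cv2.COLOR_BGR2HSV),lo,hi);n,l,s,c=cv2.connectedComponentsWithStats(m)
    return sorted([(int(s[i,4]),np.round(c[i],1).tolist(),s[i,:4].tolist()) for i in range(1,n) if s[i,4]>=mn],reverse=True)[:4],m
E
python3 - <<'E'
from h import *
for n in("top","side"):
    im=cv2.imread(f"pics/{n}0.png")
    for k,lo,hi in(("red",(0,160,90),(6,255,255)),("yellow",(22,140,90),(35,255,255)),("blue",(100,150,50),(125,255,255)),("green",(50,120,40),(75,255,255)),("orange",(7,150,60),(18,255,255)),("dark",(0,0,0),(180,255,45))):
        print(n,k,blobs(im,lo,hi)[0])
t=cv2.imread("pics/top0.png")
A=cv2.resize(t[150:275,100:270],None,fx=4,fy=4,interpolation=3); B=cv2.resize(t[200:275,330:400],None,fx=4,fy=4,interpolation=3)
o=np.zeros((800,680,3),np.uint8)
cv2.imwrite("pics/cropA.png",A); C=cv2.imread("pics/side0.png")
B2=cv2.resize(C[255:340,180:270],None,fx=4,fy=4,interpolation=3)
o=np.zeros((600,800,3),np.uint8);B=cv2.resize(t[200:275,330:400],None,fx=5.5,fy=5.5,interpolation=3)
o[:B.shape[0],:B.shape[1]]=B;o[:B2.shape[0],400:400+B2.shape[1]]=B2;cv2.imwrite("pics/cropB.png",o)
E
```

```text
top red [(172, [361.4, 244.3], [352, 235, 20, 20]), (156, [375.6, 230.6], [368, 221, 15, 19]), (15, [347.7, 259.7], [345, 256, 7, 8]), (14, [180.5, 214.3], [179, 213, 4, 4])]
top yellow [(25, [170.2, 213.3], [167, 211, 7, 5])]
top blue [(372, [265.7, 124.9], [254, 111, 26, 25]), (277, [155.1, 207.6], [144, 197, 23, 23])]
top green [(716, [365.7, 120.1], [350, 107, 32, 27])]
top orange [(384, [311.9, 115.8], [297, 105, 28, 28]), (177, [507.7, 301.7], [501, 290, 11, 32]), (8, [312.5, 132.5], [311, 132, 4, 2])]
top dark [(1186, [226.6, 375.0], [182, 363, 89, 21]), (858, [498.2, 304.6], [482, 279, 30, 53]), (464, [217.0, 233.5], [182, 207, 68, 56]), (439, [355.1, 132.7], [342, 113, 39, 31])]
side red [(271, [219.1, 286.1], [202, 279, 34, 16]), (31, [238.0, 299.5], [235, 295, 7, 10]), (11, [196.1, 282.4], [193, 280, 8, 6])]
side yellow []
side blue [(545, [215.4, 165.6], [191, 160, 47, 13]), (448, [91.9, 73.8], [49, 57, 67, 36]), (292, [307.7, 188.4], [297, 179, 23, 18]), (86, [214.5, 133.4], [206, 129, 17, 10])]
side green [(715, [346.7, 258.7], [328, 243, 38, 33])]
side orange [(1240, [95.4, 22.0], [31, 0, 125, 39]), (496, [326.4, 225.2], [313, 212, 29, 40])]
side dark [(12741, [36.3, 134.7], [0, 0, 117, 262]), (3002, [416.5, 140.7], [287, 75, 225, 162]), (1666, [206.7, 186.0], [176, 159, 62, 58]), (1080, [339.3, 279.4], [321, 249, 45, 52])]
```

View pics/cropA.png

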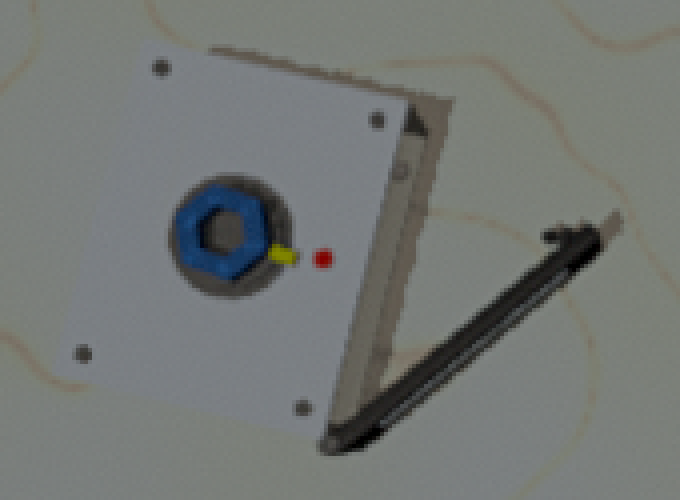

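View pics/cropB.png

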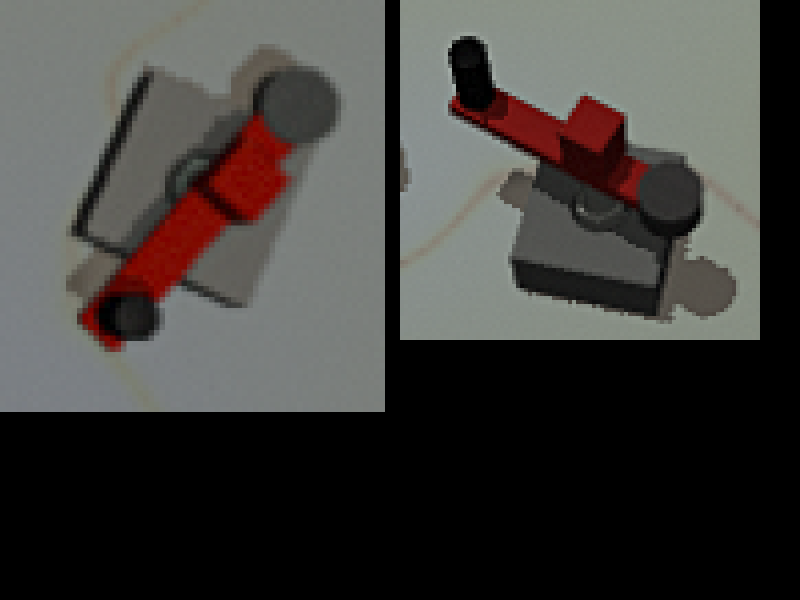

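Run:
```python
from h import *
np.set_printoptions(precision=1,suppress=True)
T=cam("top");S=cam("side")
A=lambda x,y:((x+.5)/4+99.5,(y+.5)/4+149.5)
B=lambda x,y:((x+.5)/5.5+329.5,(y+.5)/5.5+199.5)
C=lambda x,y:((x-399.5)/4+179.5,(y+.5)/4+254.5)
print("cams",-T[2].T@T[3],-S[2].T@S[3])
bl=np.array([onz(T,A(*p),120) for p in((161,67),(377,120),(302,407),(83,353))]);print("bolts",bl,bl.mean(0))
print(np.linalg.norm(np.diff(bl,axis=0),axis=1))
e=bl[1]-bl[2]; print("box y-dir",np.degrees(np.arctan2(-e[1],-e[0])), "x-dir",np.degrees(np.arctan2(*( (bl[0]-bl[1]+bl[3]-bl[2])[1::-1]))))
print("knob",onz(T,A(222,232),150),"ptr",onz(T,A(285,255),138))
print("hinge",onz(T,A(332,443),118),"edge",onz(T,A(598,240),118), "corner box", onz(T,A(405,100),120))
for n,u,v,z in(("hub",B(248,185),C(594,118),128),("handle",B(136,317),C(468,50),137),("disc",B(300,103),C(668,193),98)):
    print(n,*tri(T,u,S,v),onz(T,u,z),onz(S,v,z))
for n,u,z in(("det",(266,117),180),("cup",(310,118),90),("carton",(365,120),120)): print(n,onz(T,u,z))
dk=[onz(T,B(x,y),40) for x,y in((150,68),(75,235),(243,305))];print("dock",dk,(dk[0]+dk[2])/2,np.linalg.norm(dk[0]-dk[1]),np.linalg.norm(dk[1]-dk[2]))
```

```text
cams [ 433.4  -47.4 1195.6] [ 419.2 -685.8  748. ]
bolts [[633.  211.3 120. ]
 [598.4  86.  120. ]
 [435.2 130.6 120. ]
 [468.9 255.6 120. ]] [533.9 170.9 120. ]
[130.  169.2 129.5]
box y-dir 164.71793004239618 x-dir 74.74583528645886
knob [533.1 169.5 150. ] ptr [520.3 136.5 138. ]
hinge [414.5 114.1 118. ] edge [525.7 -39.6 118. ] corner box [609.6  69.7 120. ]
hub [ 464.7 -322.4  132.1] 3.9721467680057367 [ 462.9 -323.3  128. ] [ 467. -320.  128.]
handle [ 411.2 -271.4  139.7] 1.1908729027398728 [ 410.6 -272.   137. ] [ 411.8 -269.6  137. ]
disc [ 497.  -355.1   99.2] 1.5950439512676133 [ 497.8 -355.5   98. ] [ 496.3 -354.5   98. ]
det [725.4 -82.9 180. ]
cup [ 746.2 -192.5   90. ]
carton [ 729.9 -318.7  120. ]
dock [array([ 519. , -304.7,   40. ]), array([ 445.5, -267.1,   40. ]), array([ 412.2, -340.8,   40. ])] [ 465.6 -322.7   40. ] 82.51982388595215 80.91348234521544
```

```bash
cat >> h.py <<'E'
from scipy.spatial.transform import Rotation as Ro
def st(lab=""):
    s=status.observe();M=Ro.from_rotvec(s["orientation"]).as_matrix()
    print(lab,"t%.1f"%s["clock"],"pos",np.round(s["eef_pos"],1),"jaw %.1f"%np.degrees(np.arctan2(M[1,0],M[0,0])),"down",np.round(M[:,1],3),"F",np.round(s["force"],1),"T",np.round(s["torque"],2),"w %.1f"%s["grip_width"],"q",np.round(s["qpos"],2))
E
python3 -c "
from h import *
st()"
python3 -m inch '[{"tx":0.0,"ty":0.05,"grip":0},{"tx":0.03,"ty":0.04},{"tx":0.03,"ty":0.04},{"tx":0.03,"ty":0.04},{"tx":0.03,"ty":0.04}]' 30
python3 -c "
from h import *
st()"
```

```text
t0.1 pos [ 189.2 -594.9  202.9] jaw -72.4 down [-0.     0.002 -1.   ] F [-0.1 -0.4 -0.2] T [-0.01 -0.   -0.02] w 85.7 q [-1.37  0.28 -0.03  1.27  0.    1.47]
 t0.1 pos [ 189.2 -594.9  202.9] jaw -72.4 down [-0.     0.002 -1.   ] F [-0.1 -0.4 -0.2] T [-0.01 -0.   -0.02] w 85.7 q [-1.37  0.28 -0.03  1.27  0.    1.47]validation failed for argument at $[0]...
```

```bash
python3 -m inch '[{"rx":0.0,"ry":0.0,"rz":7.0,"tx":0.0,"ty":0.05,"tz":0.0,"grip":0.0},{"rx":0.0,"ry":0.0,"rz":7.0,"tx":0.03,"ty":0.04,"tz":0.0,"grip":0.0},{"rx":0.0,"ry":0.0,"rz":7.0,"tx":0.03,"ty":0.04,"tz":0.0,"grip":0.0},{"rx":0.0,"ry":0.0,"rz":7.0,"tx":0.03,"ty":0.04,"tz":0.0,"grip":0.0},{"rx":0.0,"ry":0.0,"rz":7.0,"tx":0.03,"ty":0.04,"tz":0.0,"grip":0.0}]' 30
python3 -c "
from h import *
st()"
```

```text
clock: 0.6
eef_pos: [309.8, -383.7, 203.5]
orientation: [-1.51, 0.507, -0.507]
force: [0.2, -0.9, 0.9]
grip_width: 12.5
 t0.6 pos [ 309.8 -383.7  203.5] jaw -37.1 down [-0.     0.001 -1.   ] F [ 0.2 -0.9  0.9] T [-0.1  -0.09 -0.  ] w 12.5 q [-1.02  0.04 -0.3   1.22  0.    1.2 ]
```

```bash
python3 -m inch '[{"rx":0.0,"ry":0.0,"rz":0.0,"tx":0.022,"ty":0.041,"tz":0.0,"grip":0.0},{"rx":0.0,"ry":0.0,"rz":0.0,"tx":0.022,"ty":0.041,"tz":0.0,"grip":0.0},{"rx":0.0,"ry":0.0,"rz":0.0,"tx":0.022,"ty":0.041,"tz":0.0,"grip":0.0},{"rx":0.0,"ry":0.0,"rz":0.0,"tx":0.022,"ty":0.041,"tz":0.0,"grip":0.0},{"rx":0.0,"ry":0.0,"rz":0.0,"tx":0.022,"ty":0.041,"tz":-0.02,"grip":0.0}]' >/dev/null
python3 -m inch '[{"rx":0.0,"ry":0.0,"rz":0.0,"tx":0.02,"ty":0.04,"tz":-0.02,"grip":0.0},{"rx":0.0,"ry":0.0,"rz":0.0,"tx":0.02,"ty":0.04,"tz":-0.02,"grip":0.0},{"rx":0.0,"ry":0.0,"rz":0.0,"tx":0.02,"ty":0.04,"tz":-0.03,"grip":0.0},{"rx":0.0,"ry":0.0,"rz":0.0,"tx":0.0,"ty":0.0,"tz":-0.04,"grip":0.0},{"rx":0.0,"ry":0.0,"rz":0.0,"tx":0.0,"ty":0.0,"tz":0.0,"grip":0.0}]'
python3 -c "
from h import *
st()
cv2.imwrite('pics/top1.png',cv2.resize(capture('top')[120:290,90:310],None,fx=3,fy=3))"
```

```text
clock: 1.6
eef_pos: [472.3, -61.3, 71.3]
orientation: [-1.511, 0.518, -0.499]
force: [-1.6, -0.6, -0.5]
grip_width: 0.2
 t1.6 pos [472.3 -61.3  71.3] jaw -37.2 down [-0.012  0.003 -1.   ] F [-1.6 -0.6 -0.5] T [0.07 0.06 0.08] w 0.2 q [-0.26  0.14 -0.5   0.94 -0.    1.96]
```

View pics/top1.png

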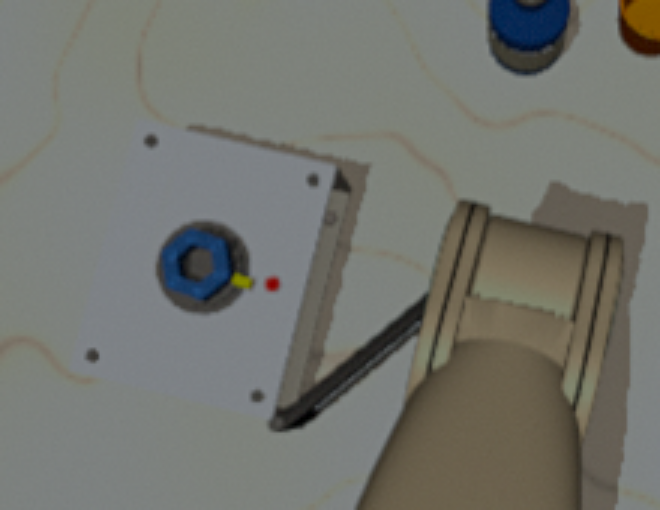

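The tool is outside the door with a gap. Now the push along the arc.

```bash
python3 -m inch '[{"rx":0.0,"ry":0.0,"rz":0.0,"tx":0.016,"ty":0.013,"tz":0.0,"grip":0.0},{"rx":0.0,"ry":0.0,"rz":0.0,"tx":0.016,"ty":0.013,"tz":0.0,"grip":0.0},{"rx":0.0,"ry":0.0,"rz":3.0,"tx":0.015,"ty":0.012,"tz":0.0,"grip":0.0},{"rx":0.0,"ry":0.0,"rz":3.0,"tx":0.016,"ty":0.012,"tz":0.0,"grip":0.0},{"rx":0.0,"ry":0.0,"rz":0.0,"tx":0.0,"ty":0.0,"tz":0.0,"grip":0.0}]'
python3 -m inch '[{"rx":0.0,"ry":0.0,"rz":3.0,"tx":0.012,"ty":0.013,"tz":0.0,"grip":0.0},{"rx":0.0,"ry":0.0,"rz":3.0,"tx":0.012,"ty":0.013,"tz":0.0,"grip":0.0},{"rx":0.0,"ry":0.0,"rz":3.0,"tx":0.007,"ty":0.01,"tz":0.0,"grip":0.0},{"rx":0.0,"ry":0.0,"rz":3.0,"tx":0.003,"ty":0.006,"tz":0.0,"grip":0.0},{"rx":0.0,"ry":0.0,"rz":0.0,"tx":0.0,"ty":0.0,"tz":0.0,"grip":0.0}]'
```

```text
clock: 2.15
eef_pos: [544.1, -13.9, 78.3]
orientation: [-1.527, 0.423, -0.431]
force: [-0.5, -0.1, 0.3]
grip_width: 0.0
clock: 2.65
eef_pos: [575.8, 29.2, 76.6]
orientation: [-1.554, 0.262, -0.264]
force: [-0.4, -0.8, 0.7]
grip_width: -0.2
```

```bash
python3 -m inch '[{"rx":0.0,"ry":0.0,"rz":0.0,"tx":0.001,"ty":0.005,"tz":0.0,"grip":0.0},{"rx":0.0,"ry":0.0,"rz":0.0,"tx":0.001,"ty":0.005,"tz":0.0,"grip":0.0}]'
python3 -m inch '[{"rx":0.0,"ry":0.0,"rz":0.0,"tx":0.001,"ty":0.004,"tz":0.0,"grip":0.0},{"rx":0.0,"ry":0.0,"rz":0.0,"tx":0.0,"ty":0.003,"tz":0.0,"grip":0.0}]'
python3 -m inch '[{"rx":0.0,"ry":0.0,"rz":0.0,"tx":0.0,"ty":0.003,"tz":0.0,"grip":0.0},{"rx":0.0,"ry":0.0,"rz":0.0,"tx":0.0,"ty":0.0,"tz":0.0,"grip":0.0}]'
python3 -c "
from h import *
st()"
```

```text
clock: 2.85
eef_pos: [576.8, 38.0, 76.4]
orientation: [-1.555, 0.266, -0.266]
force: [0.7, -1.3, 1.0]
grip_width: 0.0
clock: 3.05
eef_pos: [578.1, 41.6, 76.5]
orientation: [-1.563, 0.265, -0.269]
force: [2.6, -10.0, -1.4]
grip_width: 0.2
clock: 3.25
eef_pos: [578.3, 47.1, 76.5]
orientation: [-1.556, 0.265, -0.267]
force: [0.6, -1.4, -0.8]
grip_width: 0.0
 t3.2 pos [578.3  47.1  76.5] jaw -19.4 down [ 0.001 -0.002 -1.   ] F [ 0.6 -1.4 -0.8] T [-0.37 -0.1   0.03] w 0.0 q [-0.03  0.29 -0.29  0.99 -0.    1.88]
```

```bash
python3 -m inch '[{"rx":0.0,"ry":0.0,"rz":0.0,"tx":0.0,"ty":0.002,"tz":0.0,"grip":0.0},{"rx":0.0,"ry":0.0,"rz":0.0,"tx":0.0,"ty":0.002,"tz":0.0,"grip":0.0}]'
python3 -m inch '[{"rx":0.0,"ry":0.0,"rz":0.0,"tx":0.0,"ty":0.002,"tz":0.0,"grip":0.0},{"rx":0.0,"ry":0.0,"rz":0.0,"tx":0.0,"ty":0.0,"tz":0.0,"grip":0.0}]'
```

```text
clock: 3.45
eef_pos: [577.6, 52.4, 76.4]
orientation: [-1.554, 0.266, -0.265]
force: [0.1, -1.0, -0.3]
grip_width: 0.3
clock: 3.65
eef_pos: [577.4, 53.2, 76.4]
orientation: [-1.557, 0.265, -0.265]
force: [-0.6, -4.6, 0.1]
grip_width: 0.2
```

```bash
python3 -m inch '[{"rx":0.0,"ry":0.0,"rz":0.0,"tx":0.0,"ty":0.002,"tz":0.0,"grip":0.0},{"rx":0.0,"ry":0.0,"rz":0.0,"tx":0.0,"ty":0.0,"tz":0.0,"grip":0.0}]'
python3 -m inch '[{"rx":0.0,"ry":0.0,"rz":0.0,"tx":0.0,"ty":0.001,"tz":0.0,"grip":0.0},{"rx":0.0,"ry":0.0,"rz":0.0,"tx":0.0,"ty":0.0,"tz":0.0,"grip":0.0}]'
```

```text
clock: 3.85
eef_pos: [577.5, 53.2, 76.4]
orientation: [-1.561, 0.266, -0.267]
force: [0.0, -9.3, 0.4]
grip_width: 0.5
clock: 4.05
eef_pos: [577.4, 53.3, 76.5]
orientation: [-1.563, 0.266, -0.268]
force: [-0.9, -11.9, 1.2]
grip_width: 0.2
```

Firm stop reached (force rises, no motion). Back off, rise, travel to the key while turning the jaws.

```bash
python3 -m inch '[{"rx":0.0,"ry":0.0,"rz":0.0,"tx":-0.005,"ty":-0.03,"tz":0.0,"grip":0.0},{"rx":0.0,"ry":0.0,"rz":0.0,"tx":-0.005,"ty":-0.03,"tz":0.04,"grip":0.0},{"rx":0.0,"ry":0.0,"rz":8.0,"tx":-0.01,"ty":-0.03,"tz":0.045,"grip":0.03},{"rx":0.0,"ry":0.0,"rz":8.0,"tx":-0.01,"ty":-0.035,"tz":0.045,"grip":0.06},{"rx":0.0,"ry":0.0,"rz":8.0,"tx":-0.012,"ty":-0.04,"tz":0.01,"grip":0.06}]' >/dev/null
python3 -m inch '[{"rx":0.0,"ry":0.0,"rz":8.0,"tx":-0.014,"ty":-0.045,"tz":0.0,"grip":0.06},{"rx":0.0,"ry":0.0,"rz":8.0,"tx":-0.014,"ty":-0.045,"tz":0.0,"grip":0.06},{"rx":0.0,"ry":0.0,"rz":8.0,"tx":-0.014,"ty":-0.045,"tz":0.0,"grip":0.06},{"rx":0.0,"ry":0.0,"rz":8.0,"tx":-0.014,"ty":-0.045,"tz":0.0,"grip":0.06},{"rx":0.0,"ry":0.0,"rz":8.0,"tx":-0.014,"ty":-0.015,"tz":0.0,"grip":0.06}]'
python3 -m inch '[{"rx":0.0,"ry":0.0,"rz":0.0,"tx":0.0,"ty":0.0,"tz":0.0,"grip":0.06},{"rx":0.0,"ry":0.0,"rz":0.0,"tx":0.0,"ty":0.0,"tz":0.0,"grip":0.06}]' >/dev/null
python3 -c "
from h import *
st()
c=cam('wrist');w=capture('wrist');cv2.imwrite('pics/w1.png',w);np.save('w1.npy',np.array(c,dtype=object),allow_pickle=True)
print(-c[2].T@c[3],c[0][0,0],proj(c,[[464.5,-322,128],[411,-271.5,137]]))
t=capture('top');cv2.imwrite('pics/top2.png',t)
o=np.zeros((384,800,3),np.uint8);o[:,:512]=w;o[:240,512:800]=cv2.resize(t[160:280,110:254],None,fx=2,fy=2);cv2.imwrite('pics/v6.png',o)"
```

```text
clock: 5.05
eef_pos: [469.0, -294.1, 205.8]
orientation: [-1.486, -0.603, 0.601]
force: [-0.8, 0.3, 0.5]
grip_width: 60.1
 t5.2 pos [ 469.2 -290.6  205.6] jaw 43.8 down [ 0.     0.002 -1.   ] F [ 0.4 -0.1  0.1] T [ 0.05 -0.   -0.01] w 59.6 q [-0.67  0.15 -0.18  1.24  0.    0.13]
[ 410.34361497 -229.40876847  376.48552266] 284.9231405478711 [[228.62791855 207.7544151 ]
 [220.73861977 130.28096933]]
```

View pics/v6.png

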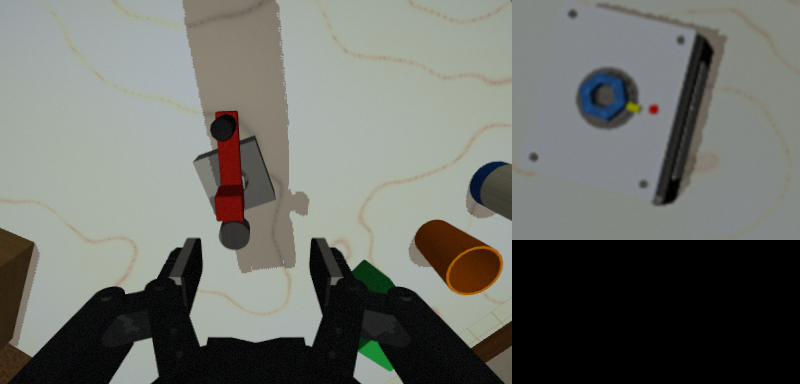

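Wrist: hub top (230,207), handle top (222,126), disc (234,235), gripper ready; inset: door is shut flush with box front.

Run:
```python
from h import *
c=cam('wrist');w=cv2.imread('pics/w1.png')
h=onz(c,(230,207),128);k=onz(c,(222.5,126.5),137);d=onz(c,(234.5,235),98)
print(h,k,d,np.degrees(np.arctan2(*(k-d)[1::-1])),np.linalg.norm((k-d)[:2]))
b,m=blobs(w,(0,160,60),(6,255,255));print(b)
p=np.argwhere(m[186:222,205:255])[:,::-1]+[205,186];print(p.min(0),p.max(0),cv2.minAreaRect(p.astype(np.float32)))
```

```text
[ 465.54080313 -320.14589644  128.        ] [ 410.44846701 -267.87866203  137.        ] [ 498.08556871 -352.30956906   98.        ] 136.06748586496516 121.69157594336056
[(1124, [229.5, 156.0], [216, 111, 25, 75]), (685, [228.9, 208.0], [215, 195, 29, 28])]
[215 195] [243 221] ((228.7362060546875, 208.51551818847656), (26.601078033447266, 27.247018814086914), 86.633544921875)
```

```bash
python3 -m inch '[{"rx":0.0,"ry":0.0,"rz":2.2,"tx":-0.0044,"ty":-0.0312,"tz":0.0,"grip":0.06},{"rx":0.0,"ry":0.0,"rz":0.0,"tx":0.0,"ty":0.0,"tz":-0.03,"grip":0.06},{"rx":0.0,"ry":0.0,"rz":0.0,"tx":0.0,"ty":0.0,"tz":-0.03,"grip":0.06},{"rx":0.0,"ry":0.0,"rz":0.0,"tx":0.0,"ty":0.0,"tz":-0.03,"grip":0.06},{"rx":0.0,"ry":0.0,"rz":0.0,"tx":0.0,"ty":0.0,"tz":0.0,"grip":0.06}]'
python3 -c "
from h import *
st()"
```

```text
clock: 5.85
eef_pos: [462.4, -318.5, 111.4]
orientation: [-1.468, -0.627, 0.632]
force: [-0.5, 0.4, -0.4]
grip_width: 59.5
 t5.8 pos [ 462.4 -318.5  111.4] jaw 46.2 down [-0.007  0.007 -1.   ] F [-0.5  0.4 -0.4] T [0.01 0.   0.01] w 59.5 q [-0.72  0.24 -0.28  1.06  0.    0.05]
```

```bash
python3 -m inch '[{"rx":0.0,"ry":0.0,"rz":0.0,"tx":0.0,"ty":0.0,"tz":-0.02,"grip":0.06},{"rx":0.0,"ry":0.0,"rz":0.0,"tx":0.0,"ty":0.0,"tz":0.0,"grip":0.06},{"rx":0.0,"ry":0.0,"rz":0.0,"tx":0.0,"ty":0.0,"tz":0.0,"grip":0.06}]'
python3 -c "
from h import *
st()"
```

```text
clock: 6.15
eef_pos: [465.7, -322.4, 97.1]
orientation: [-1.478, -0.63, 0.63]
force: [0.5, 0.6, -0.3]
grip_width: 60.1
 t6.2 pos [ 465.7 -322.4   97.1] jaw 46.2 down [ 0.001 -0.    -1.   ] F [ 0.5  0.6 -0.3] T [-0.05 -0.01  0.  ] w 60.1 q [-0.72  0.25 -0.3   1.02  0.    0.04]
```

```bash
python3 -m inch '[{"rx":0.0,"ry":0.0,"rz":0.0,"tx":-0.0005,"ty":0.0005,"tz":-0.006,"grip":0.06},{"rx":0.0,"ry":0.0,"rz":0.0,"tx":0.0,"ty":0.0,"tz":0.0,"grip":0.03},{"rx":0.0,"ry":0.0,"rz":0.0,"tx":0.0,"ty":0.0,"tz":0.0,"grip":0.01},{"rx":0.0,"ry":0.0,"rz":0.0,"tx":0.0,"ty":0.0,"tz":0.0,"grip":0.01},{"rx":0.0,"ry":0.0,"rz":0.0,"tx":0.0,"ty":0.0,"tz":0.0,"grip":0.01}]' 70
python3 -m inch '[{"rx":0.0,"ry":0.0,"rz":0.0,"tx":0.0,"ty":0.0,"tz":0.0,"grip":0.01},{"rx":0.0,"ry":0.0,"rz":0.0,"tx":0.0,"ty":0.0,"tz":0.02,"grip":0.01},{"rx":0.0,"ry":0.0,"rz":0.0,"tx":0.0,"ty":0.0,"tz":0.02,"grip":0.01},{"rx":0.0,"ry":0.0,"rz":0.0,"tx":0.0,"ty":0.0,"tz":0.03,"grip":0.01},{"rx":0.0,"ry":0.0,"rz":0.0,"tx":0.0,"ty":0.0,"tz":0.0,"grip":0.01}]'
python3 -c "
from h import *
st()"
```

```text
clock: 6.65
eef_pos: [465.0, -322.9, 90.8]
orientation: [-1.479, -0.63, 0.629]
force: [0.1, 0.5, 3.6]
grip_width: 23.8
clock: 7.15
eef_pos: [466.3, -323.9, 163.0]
orientation: [-1.483, -0.632, 0.628]
force: [0.6, -0.9, -2.3]
grip_width: 24.0
 t7.2 pos [ 466.3 -323.9  163. ] jaw 46.1 down [ 0.005 -0.004 -1.   ] F [ 0.6 -0.9 -2.3] T [-0.04 -0.09 -0.07] w 24.0 q [-0.72  0.2  -0.22  1.15  0.    0.04]
```

```bash
python3 -m inch '[{"rx":0.0,"ry":0.0,"rz":0.0,"tx":0.0,"ty":0.01,"tz":0.04,"grip":0.01},{"rx":0.0,"ry":0.0,"rz":0.0,"tx":0.002,"ty":0.03,"tz":0.04,"grip":0.01},{"rx":0.0,"ry":0.0,"rz":0.0,"tx":0.006,"ty":0.04,"tz":0.02,"grip":0.01},{"rx":0.0,"ry":0.0,"rz":-2.0,"tx":0.006,"ty":0.04,"tz":0.0,"grip":0.01},{"rx":0.0,"ry":0.0,"rz":-2.0,"tx":0.006,"ty":0.04,"tz":0.0,"grip":0.01}]' >/dev/null
python3 -m inch '[{"rx":0.0,"ry":0.0,"rz":-3.0,"tx":0.006,"ty":0.04,"tz":0.0,"grip":0.01},{"rx":0.0,"ry":0.0,"rz":0.0,"tx":0.006,"ty":0.04,"tz":0.0,"grip":0.01},{"rx":0.0,"ry":0.0,"rz":0.0,"tx":0.006,"ty":0.04,"tz":0.0,"grip":0.01},{"rx":0.0,"ry":0.0,"rz":0.0,"tx":0.006,"ty":0.04,"tz":0.0,"grip":0.01},{"rx":0.0,"ry":0.0,"rz":0.0,"tx":0.006,"ty":0.04,"tz":0.0,"grip":0.01}]'
python3 -m inch '[{"rx":0.0,"ry":0.0,"rz":0.0,"tx":0.006,"ty":0.035,"tz":0.0,"grip":0.01},{"rx":0.0,"ry":0.0,"rz":0.0,"tx":0.006,"ty":0.03,"tz":0.0,"grip":0.01},{"rx":0.0,"ry":0.0,"rz":0.0,"tx":0.0,"ty":0.0,"tz":0.0,"grip":0.01},{"rx":0.0,"ry":0.0,"rz":0.0,"tx":0.0,"ty":0.0,"tz":0.0,"grip":0.01}]'
python3 -c "
from h import *
st()"
```

```text
clock: 8.15
eef_pos: [513.2, 39.5, 257.5]
orientation: [-1.503, -0.532, 0.537]
force: [1.3, -0.0, -3.1]
grip_width: 23.9
clock: 8.55
eef_pos: [525.2, 103.1, 257.7]
orientation: [-1.503, -0.533, 0.539]
force: [0.3, -0.5, -3.0]
grip_width: 23.8
 t8.6 pos [525.2 103.1 257.7] jaw 39.2 down [-0.004 -0.001 -1.   ] F [ 0.3 -0.5 -3. ] T [-0.05  0.01 -0.03] w 23.8 q [ 0.07  0.1  -0.13  1.35 -0.    0.96]
```

```bash
python3 -c "
from h import *
import pickle
np.set_printoptions(precision=1,suppress=True)
st()
c=cam('wrist');w=capture('wrist');cv2.imwrite('pics/w2.png',w);pickle.dump(c,open('w2.pkl','wb'))
s=capture('side');cv2.imwrite('pics/side2.png',s);t=capture('top');cv2.imwrite('pics/top3.png',t)
print(proj(c,[[533.3,169.8,150],[525.2,103.1,177]]))
k=proj(cam('side'),[[533.3,169.8,150],[525.2,103.1,177]]);print(k)
o=np.zeros((584,800,3),np.uint8);o[:384,:512]=w
x,y=np.int32(k.mean(0));o[:240,512:800]=cv2.resize(s[y-60:y+60,x-72:x+72],None,fx=2,fy=2);cv2.imwrite('pics/v7.png',o)
print('crop side origin',x-72,y-60)"
```

```text
t8.6 pos [525.2 103.1 257.7] jaw 39.2 down [-0. -0. -1.] F [ 0.3 -0.5 -3. ] T [-0.1  0.  -0. ] w 23.8 q [ 0.1  0.1 -0.1  1.4 -0.   1. ]
[[305.9 133.1]
 [255.8 187.3]]
[[214.4 133.7]
 [215.2 139.5]]
crop side origin 142 76
```

View pics/v7.png

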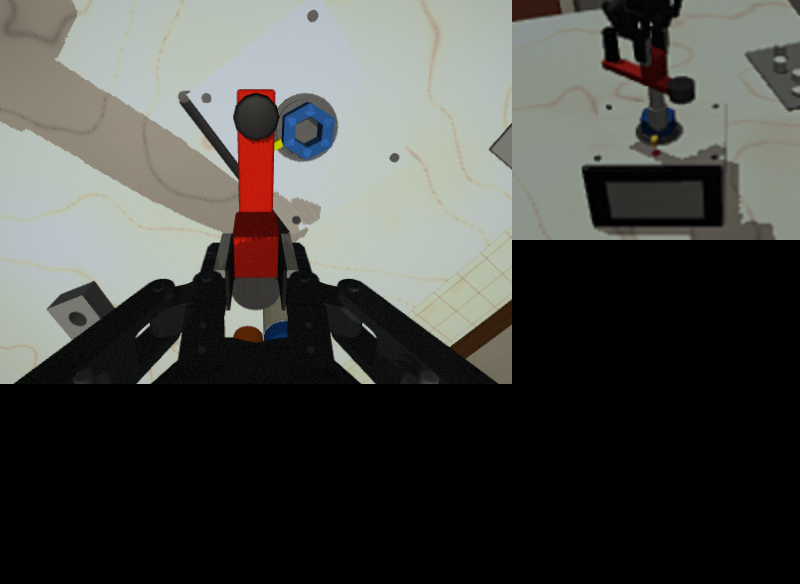

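Run:
```python
from h import *
import pickle
np.set_printoptions(precision=1,suppress=True)
c=pickle.load(open('w2.pkl','rb'));w=cv2.imread('pics/w2.png');t=cv2.imread('pics/top3.png');t0=cv2.imread('pics/top0.png')
print("hub",onz(c,(256,257),295),"handle",onz(c,(256.5,116),304),"exp hub 525.2,103.1; handle",[525.2+75*np.cos(np.radians(129.2)),103.1+75*np.sin(np.radians(129.2))])
m=cv2.inRange(cv2.cvtColor(w,cv2.COLOR_BGR2HSV),(100,120,60),(125,255,255));m[:85]=0;m[170:]=0;m[:,:275]=0;m[:,340:]=0
p=np.argwhere(m)[:,::-1];print(p.min(0),p.max(0))
# subpixel: rim (bright top) blob -> world at z150, hull, hole centre
g=cv2.findContours(m,cv2.RETR_CCOMP,cv2.CHAIN_APPROX_NONE);
for q,hh in zip(g[0],g[1][0]):
    if len(q)<20: continue
    W=np.array([onz(c,tuple(x[0]),150)[:2] for x in q]);M=cv2.moments(W.astype(np.float32));
    ctr=np.array([M['m10'],M['m01']])/M['m00'];d=W-ctr;r=np.hypot(*d.T);a=np.arctan2(d[:,1],d[:,0])
    print("hole" if hh[3]>=0 else "outer",ctr,"area",M['m00'],"r",r.min(),r.max(),"corner ang mod60",np.degrees(np.angle(np.sum((r-r.mean())*np.exp(6j*a))))/6%60)
ys=blobs(w,(22,140,90),(35,255,255),4)[0];print(ys)
# yellow pointer from wrist & top, over z
T=cam("top")
for z in(125,135,145): print(z,onz(T,(170.2,213.3),z)[:2])
m=blobs(t0,(100,120,50),(125,255,255))[1];m[:, :140]=0;m[:,172:]=0;m[:190]=0;m[225:]=0
g=cv2.findContours(m,cv2.RETR_CCOMP,cv2.CHAIN_APPROX_NONE)
for q,hh in zip(g[0],g[1][0]):
    if len(q)<15: continue
    W=np.array([onz(T,tuple(x[0]),150)[:2] for x in q]);M=cv2.moments(W.astype(np.float32));ctr=np.array([M['m10'],M['m01']])/M['m00'];d=W-ctr;r=np.hypot(*d.T);a=np.arctan2(d[:,1],d[:,0])
    print("top","hole" if hh[3]>=0 else "outer",ctr,M['m00'],np.degrees(np.angle(np.sum((r-r.mean())*np.exp(6j*a))))/6%60)
```

```text
hub [525.6 103.4 295. ] handle [478.3 161.5 304. ] exp hub 525.2,103.1; handle [np.float64(477.79780230013625), np.float64(161.2208366528135)]
[283 103] [334 159]
outer [534.  172.2] area 1949.6394012968522 r 23.282162796509773 27.18381212465358 corner ang mod60 8.257003944355416
hole [533.9 172.3] area 586.5931913382374 r 12.416058664582152 15.143292487164548 corner ang mod60 7.463949465255564
[(79, [277.7, 144.2], [274, 139, 9, 12])]
125 [521.6 140.3]
135 [520.8 138.5]
145 [520.  136.8]
top outer [533.3 169.9] 1863.7316466155462 8.272334322367085
top hole [533.6 169.9] 626.2732531032525 7.4776741798502195
```

```bash
python3 -m inch '[{"rx":0.0,"ry":0.0,"rz":-1.2,"tx":0.0043,"ty":0.034,"tz":0.0,"grip":0.01},{"rx":0.0,"ry":0.0,"rz":0.0,"tx":0.004,"ty":0.034,"tz":0.0,"grip":0.01},{"rx":0.0,"ry":0.0,"rz":0.0,"tx":0.0,"ty":0.0,"tz":-0.015,"grip":0.01},{"rx":0.0,"ry":0.0,"rz":0.0,"tx":0.0,"ty":0.0,"tz":0.0,"grip":0.01},{"rx":0.0,"ry":0.0,"rz":0.0,"tx":0.0,"ty":0.0,"tz":0.0,"grip":0.01}]'
python3 -c "
from h import *
st()"
```

```text
clock: 9.2
eef_pos: [534.1, 169.6, 244.4]
orientation: [-1.508, -0.516, 0.519]
force: [-0.3, 0.0, -2.6]
grip_width: 23.9
 t9.2 pos [534.1 169.6 244.4] jaw 37.9 down [-0.002 -0.001 -1.   ] F [-0.3  0.  -2.6] T [ 0.01  0.01 -0.02] w 23.9 q [ 0.19  0.14 -0.1   1.32 -0.    1.1 ]
```

```bash
python3 -m inch '[{"rx":0.0,"ry":0.0,"rz":0.0,"tx":-0.0004,"ty":0.0012,"tz":-0.008,"grip":0.01},{"rx":0.0,"ry":0.0,"rz":0.0,"tx":0.0,"ty":0.0,"tz":0.0,"grip":0.01},{"rx":0.0,"ry":0.0,"rz":0.0,"tx":0.0,"ty":0.0,"tz":-0.005,"grip":0.01},{"rx":0.0,"ry":0.0,"rz":0.0,"tx":0.0,"ty":0.0,"tz":0.0,"grip":0.01}]'
python3 -m inch '[{"rx":0.0,"ry":0.0,"rz":0.0,"tx":0.0,"ty":0.0,"tz":-0.004,"grip":0.01},{"rx":0.0,"ry":0.0,"rz":0.0,"tx":0.0,"ty":0.0,"tz":0.0,"grip":0.01}]'
python3 -m inch '[{"rx":0.0,"ry":0.0,"rz":0.0,"tx":0.0,"ty":0.0,"tz":-0.004,"grip":0.01},{"rx":0.0,"ry":0.0,"rz":0.0,"tx":0.0,"ty":0.0,"tz":0.0,"grip":0.01}]'
python3 -c "
from h import *
st()"
```

```text
clock: 9.6
eef_pos: [533.9, 171.6, 231.2]
orientation: [-1.508, -0.517, 0.519]
force: [0.2, -0.5, -3.1]
grip_width: 23.5
clock: 9.8
eef_pos: [534.0, 171.8, 227.3]
orientation: [-1.508, -0.518, 0.519]
force: [-0.3, 0.5, -3.5]
grip_width: 23.9
clock: 10.0
eef_pos: [533.9, 171.9, 223.2]
orientation: [-1.508, -0.518, 0.519]
force: [-1.5, 0.0, -4.1]
grip_width: 23.7
 t10.0 pos [533.9 171.9 223.2] jaw 37.9 down [-0.001 -0.    -1.   ] F [-1.5  0.  -4.1] T [ 0.01  0.04 -0.04] w 23.7 q [ 0.2   0.15 -0.14  1.28  0.    1.1 ]
```

```bash
python3 -m inch '[{"rx":0.0,"ry":0.0,"rz":0.0,"tx":0.0,"ty":0.0,"tz":-0.003,"grip":0.01},{"rx":0.0,"ry":0.0,"rz":0.0,"tx":0.0,"ty":0.0,"tz":0.0,"grip":0.01}]'
python3 -m inch '[{"rx":0.0,"ry":0.0,"rz":0.0,"tx":0.0,"ty":0.0,"tz":-0.003,"grip":0.01},{"rx":0.0,"ry":0.0,"rz":0.0,"tx":0.0,"ty":0.0,"tz":0.0,"grip":0.01}]'
python3 -c "
from h import *
st()"
```

```text
clock: 10.2
eef_pos: [534.0, 171.9, 220.4]
orientation: [-1.508, -0.518, 0.519]
force: [-0.0, -0.4, -4.1]
grip_width: 23.8
clock: 10.4
eef_pos: [534.0, 171.9, 217.4]
orientation: [-1.508, -0.518, 0.519]
force: [0.3, 0.4, -2.7]
grip_width: 23.7
 t10.4 pos [534.  171.9 217.4] jaw 37.9 down [-0.001 -0.    -1.   ] F [ 0.3  0.4 -2.7] T [-0.03  0.04 -0.05] w 23.7 q [ 0.2   0.16 -0.15  1.27 -0.    1.1 ]
```

```bash
python3 -m inch '[{"rx":0.0,"ry":0.0,"rz":0.0,"tx":0.0,"ty":0.0,"tz":-0.004,"grip":0.01},{"rx":0.0,"ry":0.0,"rz":0.0,"tx":0.0,"ty":0.0,"tz":0.0,"grip":0.01}]'
python3 -m inch '[{"rx":0.0,"ry":0.0,"rz":0.0,"tx":0.0,"ty":0.0,"tz":-0.004,"grip":0.01},{"rx":0.0,"ry":0.0,"rz":0.0,"tx":0.0,"ty":0.0,"tz":0.0,"grip":0.01}]'
python3 -m inch '[{"rx":0.0,"ry":0.0,"rz":0.0,"tx":0.0,"ty":0.0,"tz":-0.002,"grip":0.01},{"rx":0.0,"ry":0.0,"rz":0.0,"tx":0.0,"ty":0.0,"tz":0.0,"grip":0.01}]'
python3 -m inch '[{"rx":0.0,"ry":0.0,"rz":0.0,"tx":0.0,"ty":0.0,"tz":-0.002,"grip":0.01},{"rx":0.0,"ry":0.0,"rz":0.0,"tx":0.0,"ty":0.0,"tz":0.0,"grip":0.01}]'
python3 -c "
from h import *
st()"
```

```text
clock: 10.6
eef_pos: [533.9, 171.8, 213.2]
orientation: [-1.508, -0.518, 0.519]
force: [0.2, -0.5, -3.1]
grip_width: 23.8
clock: 10.8
eef_pos: [533.9, 171.8, 209.2]
orientation: [-1.508, -0.518, 0.519]
force: [-0.1, -0.2, -3.8]
grip_width: 23.9
clock: 11.0
eef_pos: [534.1, 171.9, 207.6]
orientation: [-1.508, -0.518, 0.519]
force: [0.0, 0.3, -2.7]
grip_width: 24.0
clock: 11.2
eef_pos: [534.7, 172.0, 206.8]
orientation: [-1.508, -0.519, 0.517]
force: [-0.8, -0.3, 1.3]
grip_width: 23.7
 t11.2 pos [534.7 172.  206.8] jaw 37.9 down [ 0.001  0.    -1.   ] F [-0.8 -0.3  1.3] T [-0.07  0.25 -0.04] w 23.7 q [ 0.2   0.16 -0.16  1.24 -0.    1.1 ]
```

```bash
python3 -m inch '[{"rx":0.0,"ry":0.0,"rz":0.0,"tx":0.0,"ty":0.0,"tz":0.0,"grip":0.06},{"rx":0.0,"ry":0.0,"rz":0.0,"tx":0.0,"ty":0.0,"tz":0.0,"grip":0.06},{"rx":0.0,"ry":0.0,"rz":0.0,"tx":0.0,"ty":0.0,"tz":0.0,"grip":0.06},{"rx":0.0,"ry":0.0,"rz":0.0,"tx":0.0,"ty":0.0,"tz":0.02,"grip":0.06},{"rx":0.0,"ry":0.0,"rz":0.0,"tx":0.0,"ty":0.0,"tz":0.045,"grip":0.06}]'
python3 -m inch '[{"rx":0.0,"ry":0.0,"rz":0.0,"tx":-0.023,"ty":0.0295,"tz":0.015,"grip":0.06},{"rx":0.0,"ry":0.0,"rz":0.0,"tx":-0.023,"ty":0.0295,"tz":0.015,"grip":0.06},{"rx":0.0,"ry":0.0,"rz":0.0,"tx":0.0,"ty":0.0,"tz":0.0,"grip":0.06},{"rx":0.0,"ry":0.0,"rz":0.0,"tx":0.0,"ty":0.0,"tz":0.0,"grip":0.06}]'
python3 -c "
from h import *
np.set_printoptions(precision=1,suppress=True)
st()
c=cam('wrist');w=capture('wrist');cv2.imwrite('pics/w3.png',w)
t=capture('top');s=capture('side')
o=np.zeros((584,800,3),np.uint8);o[:384,:512]=w;o[:240,512:800]=cv2.resize(s[76:196,142:286],None,fx=2,fy=2);cv2.imwrite('pics/v8.png',o)
print(proj(c,[[534,172,244],[487.8,231,253]]))
import pickle;pickle.dump(c,open('w3.pkl','wb'))"
```

```text
clock: 11.7
eef_pos: [531.2, 171.3, 267.0]
orientation: [-1.507, -0.511, 0.526]
force: [1.3, 0.2, -0.2]
grip_width: 60.2
clock: 12.1
eef_pos: [488.4, 231.5, 301.4]
orientation: [-1.508, -0.521, 0.518]
force: [-0.4, 0.2, -0.8]
grip_width: 60.2
 t12.1 pos [488.4 231.5 301.4] jaw 38.0 down [ 0.  0. -1.] F [-0.4  0.2 -0.8] T [-0. -0. -0.] w 60.2 q [ 0.3  0.1 -0.1  1.4 -0.   1.2]
[[254.5 270.2]
 [254.4 199.7]]
```

View pics/v8.png

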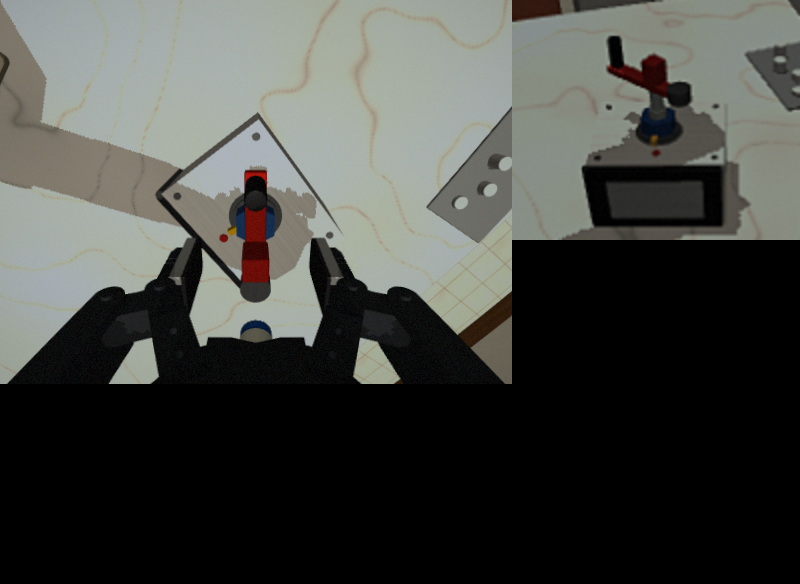

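Key stands seated; handle top (255.5,199) and hub (255.5,269) lie within 1–2 px of prediction, and the door is shut. Descend on the handle and grip.

```bash
python3 -m inch '[{"rx":0.0,"ry":0.0,"rz":0.0,"tx":0.0,"ty":0.0,"tz":-0.03,"grip":0.06},{"rx":0.0,"ry":0.0,"rz":0.0,"tx":0.0,"ty":0.0,"tz":-0.03,"grip":0.06},{"rx":0.0,"ry":0.0,"rz":0.0,"tx":0.0,"ty":0.0,"tz":-0.015,"grip":0.06},{"rx":0.0,"ry":0.0,"rz":0.0,"tx":0.0,"ty":0.0,"tz":-0.009,"grip":0.06},{"rx":0.0,"ry":0.0,"rz":0.0,"tx":0.0,"ty":0.0,"tz":0.0,"grip":0.06}]' >/dev/null
python3 -m inch '[{"rx":0.0,"ry":0.0,"rz":0.0,"tx":0.0,"ty":0.0,"tz":0.0,"grip":0.03},{"rx":0.0,"ry":0.0,"rz":0.0,"tx":0.0,"ty":0.0,"tz":0.0,"grip":0.015},{"rx":0.0,"ry":0.0,"rz":0.0,"tx":0.0,"ty":0.0,"tz":0.0,"grip":0.01},{"rx":0.0,"ry":0.0,"rz":0.0,"tx":0.0,"ty":0.0,"tz":0.0,"grip":0.01},{"rx":0.0,"ry":0.0,"rz":0.0,"tx":0.0,"ty":0.0,"tz":0.0,"grip":0.01}]' 50
python3 -c "
from h import *
st()
for a in range(0,200,10):
    r=np.radians(128-a);r2=np.radians(118-a);print(128-a,np.round(75*np.array([np.cos(r2)-np.cos(r),np.sin(r2)-np.sin(r)]),1),np.round([534+75*np.cos(r2),172+75*np.sin(r2)],1))"
```

```text
clock: 13.25
eef_pos: [488.7, 231.6, 217.9]
orientation: [-1.507, -0.52, 0.517]
force: [-1.7, 1.9, 3.1]
grip_width: 16.7
 t13.2 pos [488.7 231.6 217.9] jaw 38.0 down [ 0.001  0.001 -1.   ] F [-1.7  1.9  3.1] T [ 0.32  0.21 -0.01] w 16.7 q [ 0.32  0.12 -0.19  1.26  0.    1.23]
128 [11.   7.1] [498.8 238.2]
118 [12.   5.1] [510.8 243.3]
108 [12.7  2.9] [523.6 246.3]
98 [13.1  0.7] [536.6 247. ]
88 [13.  -1.6] [549.6 245.4]
78 [12.5 -3.8] [562.1 241.5]
68 [11.6 -5.9] [573.7 235.6]
58 [10.4 -7.9] [584.2 227.7]
48 [ 8.9 -9.6] [593.1 218.2]
38 [  7.1 -11. ] [600.2 207.2]
28 [  5.1 -12. ] [605.3 195.2]
18 [  2.9 -12.7] [608.3 182.4]
8 [  0.7 -13.1] [609.  169.4]
-2 [ -1.6 -13. ] [607.4 156.4]
-12 [ -3.8 -12.5] [603.5 143.9]
-22 [ -5.9 -11.6] [597.6 132.3]
-32 [ -7.9 -10.4] [589.7 121.8]
-42 [-9.6 -8.9] [580.2 112.9]
-52 [-11.   -7.1] [569.2 105.8]
-62 [-12.   -5.1] [557.2 100.7]
```

```bash
python3 -m inch '[{"rx":0.0,"ry":0.0,"rz":0.0,"tx":0.011,"ty":0.0071,"tz":0.0,"grip":0.01},{"rx":0.0,"ry":0.0,"rz":0.0,"tx":0.012,"ty":0.0051,"tz":0.0,"grip":0.01},{"rx":0.0,"ry":0.0,"rz":0.0,"tx":0.0,"ty":0.0,"tz":0.0,"grip":0.01}]'
python3 -c "
from h import *
st()"
```

```text
clock: 13.55
eef_pos: [511.4, 244.7, 217.7]
orientation: [-1.505, -0.518, 0.52]
force: [-4.4, 1.8, 7.5]
grip_width: 17.1
 t13.6 pos [511.4 244.7 217.7] jaw 38.0 down [-0.002  0.002 -1.   ] F [-4.4  1.8  7.5] T [0.36 1.2  0.06] w 17.1 q [ 0.33  0.17 -0.13  1.27  0.    1.24]
```

```bash
python3 -m inch '[{"rx":0.0,"ry":0.0,"rz":0.0,"tx":0.0127,"ty":0.0029,"tz":0.0,"grip":0.01},{"rx":0.0,"ry":0.0,"rz":0.0,"tx":0.0131,"ty":0.0002,"tz":0.0,"grip":0.01},{"rx":0.0,"ry":0.0,"rz":0.0,"tx":0.013,"ty":-0.0016,"tz":0.0,"grip":0.01},{"rx":0.0,"ry":0.0,"rz":0.0,"tx":0.0125,"ty":-0.0038,"tz":0.0,"grip":0.01},{"rx":0.0,"ry":0.0,"rz":0.0,"tx":0.0,"ty":0.0,"tz":0.0,"grip":0.01}]'
python3 -m inch '[{"rx":0.0,"ry":0.0,"rz":0.0,"tx":0.0116,"ty":-0.0059,"tz":0.0,"grip":0.01},{"rx":0.0,"ry":0.0,"rz":0.0,"tx":0.0104,"ty":-0.0079,"tz":0.0,"grip":0.01},{"rx":0.0,"ry":0.0,"rz":0.0,"tx":0.0089,"ty":-0.0096,"tz":0.0,"grip":0.01},{"rx":0.0,"ry":0.0,"rz":0.0,"tx":0.0,"ty":0.0,"tz":0.0,"grip":0.01}]'
python3 -c "
from h import *
st()"
```

```text
clock: 14.05
eef_pos: [563.6, 242.5, 217.7]
orientation: [-1.505, -0.519, 0.518]
force: [-3.6, 3.7, 6.0]
grip_width: 16.8
clock: 14.45
eef_pos: [594.8, 218.8, 217.5]
orientation: [-1.505, -0.52, 0.516]
force: [-1.7, 4.9, 5.4]
grip_width: 17.1
 t14.4 pos [594.8 218.8 217.5] jaw 37.9 down [ 0.001  0.004 -1.   ] F [-1.7  4.9  5.4] T [0.95 0.4  0.01] w 17.1 q [0.25 0.28 0.01 1.3  0.   1.16]
```

```bash
python3 -m inch '[{"rx":0.0,"ry":0.0,"rz":0.0,"tx":0.0065,"ty":-0.0113,"tz":0.0,"grip":0.01},{"rx":0.0,"ry":0.0,"rz":0.0,"tx":0.0046,"ty":-0.012,"tz":0.0,"grip":0.01},{"rx":0.0,"ry":0.0,"rz":0.0,"tx":0.0027,"ty":-0.0127,"tz":0.0,"grip":0.01},{"rx":0.0,"ry":0.0,"rz":0.0,"tx":0.0007,"ty":-0.0131,"tz":0.0,"grip":0.01},{"rx":0.0,"ry":0.0,"rz":0.0,"tx":0.0,"ty":0.0,"tz":0.0,"grip":0.01}]'
python3 -m inch '[{"rx":0.0,"ry":0.0,"rz":0.0,"tx":-0.0016,"ty":-0.013,"tz":0.0,"grip":0.01},{"rx":0.0,"ry":0.0,"rz":0.0,"tx":-0.0038,"ty":-0.0125,"tz":0.0,"grip":0.01},{"rx":0.0,"ry":0.0,"rz":0.0,"tx":-0.0059,"ty":-0.0116,"tz":0.0,"grip":0.01},{"rx":0.0,"ry":0.0,"rz":0.0,"tx":0.0,"ty":0.0,"tz":0.0,"grip":0.01}]'
python3 -c "
from h import *
st()"
```

```text
clock: 14.95
eef_pos: [610.4, 169.2, 217.8]
orientation: [-1.507, -0.522, 0.513]
force: [2.6, 5.2, 3.0]
grip_width: 16.3
clock: 15.35
eef_pos: [598.6, 131.6, 217.8]
orientation: [-1.509, -0.522, 0.514]
force: [4.2, 3.2, 2.7]
grip_width: 16.9
 t15.3 pos [598.6 131.6 217.8] jaw 37.9 down [ 0.005  0.001 -1.   ] F [4.2 3.2 2.7] T [ 0.82 -0.99  0.05] w 16.9 q [ 0.11  0.24 -0.04  1.28  0.    1.02]
```

```bash
python3 -m inch '[{"rx":0.0,"ry":0.0,"rz":0.0,"tx":-0.0079,"ty":-0.0104,"tz":0.0,"grip":0.01},{"rx":0.0,"ry":0.0,"rz":0.0,"tx":-0.0096,"ty":-0.0089,"tz":0.0,"grip":0.01},{"rx":0.0,"ry":0.0,"rz":0.0,"tx":0.0,"ty":0.0,"tz":0.0,"grip":0.01}]'
python3 -m inch '[{"rx":0.0,"ry":0.0,"rz":0.0,"tx":-0.003,"ty":-0.0024,"tz":0.0,"grip":0.01},{"rx":0.0,"ry":0.0,"rz":0.0,"tx":0.0,"ty":0.0,"tz":0.0,"grip":0.01}]'
python3 -m inch '[{"rx":0.0,"ry":0.0,"rz":0.0,"tx":-0.0031,"ty":-0.0022,"tz":0.0,"grip":0.01},{"rx":0.0,"ry":0.0,"rz":0.0,"tx":0.0,"ty":0.0,"tz":0.0,"grip":0.01}]'
python3 -c "
from h import *
st()"
```

```text
clock: 15.65
eef_pos: [580.6, 112.1, 217.8]
orientation: [-1.509, -0.521, 0.515]
force: [4.1, 2.8, 2.4]
grip_width: 17.1
clock: 15.85
eef_pos: [578.3, 110.2, 217.7]
orientation: [-1.509, -0.522, 0.515]
force: [5.1, 3.2, 2.4]
grip_width: 16.9
clock: 16.05
eef_pos: [575.2, 108.1, 217.7]
orientation: [-1.509, -0.522, 0.515]
force: [4.8, 3.2, 2.8]
grip_width: 16.8
 t16.1 pos [575.2 108.1 217.7] jaw 38.0 down [ 0.004  0.    -1.   ] F [4.8 3.2 2.8] T [ 0.86 -1.36  0.02] w 16.8 q [ 0.08  0.2  -0.1   1.27  0.    0.98]
```

Angle −57°, still moving freely at about 6 N; continue in small steps.

```bash
python3 -m inch '[{"rx":0.0,"ry":0.0,"rz":0.0,"tx":-0.0025,"ty":-0.0015,"tz":0.0,"grip":0.01},{"rx":0.0,"ry":0.0,"rz":0.0,"tx":0.0,"ty":0.0,"tz":0.0,"grip":0.01}]'
python3 -m inch '[{"rx":0.0,"ry":0.0,"rz":0.0,"tx":-0.0025,"ty":-0.0013,"tz":0.0,"grip":0.01},{"rx":0.0,"ry":0.0,"rz":0.0,"tx":0.0,"ty":0.0,"tz":0.0,"grip":0.01}]'
python3 -m inch '[{"rx":0.0,"ry":0.0,"rz":0.0,"tx":-0.0025,"ty":-0.0012,"tz":0.0,"grip":0.01},{"rx":0.0,"ry":0.0,"rz":0.0,"tx":0.0,"ty":0.0,"tz":0.0,"grip":0.01}]'
python3 -c "
from h import *
st()"
```

```text
clock: 16.25
eef_pos: [572.8, 106.6, 217.7]
orientation: [-1.509, -0.522, 0.515]
force: [3.7, 2.1, 3.3]
grip_width: 16.7
clock: 16.45
eef_pos: [570.4, 105.3, 217.7]
orientation: [-1.509, -0.522, 0.515]
force: [5.5, 2.6, 1.9]
grip_width: 16.6
clock: 16.65
eef_pos: [567.9, 104.1, 217.7]
orientation: [-1.509, -0.522, 0.515]
force: [5.0, 2.1, 2.2]
grip_width: 16.8
 t16.6 pos [567.9 104.1 217.7] jaw 38.0 down [ 0.004  0.    -1.   ] F [5.  2.1 2.2] T [ 0.8  -1.39 -0.04] w 16.8 q [ 0.07  0.18 -0.12  1.27 -0.    0.98]
```

```bash
python3 -m inch '[{"rx":0.0,"ry":0.0,"rz":0.0,"tx":-0.0025,"ty":-0.0011,"tz":0.0,"grip":0.01},{"rx":0.0,"ry":0.0,"rz":0.0,"tx":0.0,"ty":0.0,"tz":0.0,"grip":0.01}]'
python3 -m inch '[{"rx":0.0,"ry":0.0,"rz":0.0,"tx":-0.0025,"ty":-0.001,"tz":0.0,"grip":0.01},{"rx":0.0,"ry":0.0,"rz":0.0,"tx":0.0,"ty":0.0,"tz":0.0,"grip":0.01}]'
python3 -c "
from h import *
np.set_printoptions(precision=1,suppress=True)
st()
s=capture('side');cv2.imwrite('pics/side4.png',s)
c=cam('wrist');w=capture('wrist')
o=np.zeros((584,800,3),np.uint8);o[:384,:512]=w;o[:240,512:800]=cv2.resize(s[76:196,142:286],None,fx=2,fy=2);t=capture('top');cv2.imwrite('pics/top4.png',t);o[384:584,:240]=cv2.resize(t[160:260,110:230],None,fx=2,fy=2);cv2.imwrite('pics/v9.png',o)"
```

```text
clock: 16.85
eef_pos: [565.4, 102.9, 217.7]
orientation: [-1.509, -0.522, 0.515]
force: [5.3, 1.8, 2.6]
grip_width: 16.6
clock: 17.05
eef_pos: [563.0, 101.9, 217.7]
orientation: [-1.509, -0.522, 0.515]
force: [5.2, 2.2, 1.9]
grip_width: 16.9
 t17.1 pos [563.  101.9 217.7] jaw 38.0 down [ 0.  0. -1.] F [5.2 2.2 1.9] T [ 0.8 -1.4 -0. ] w 16.9 q [ 0.1  0.2 -0.1  1.3 -0.   1. ]
```

View pics/v9.png

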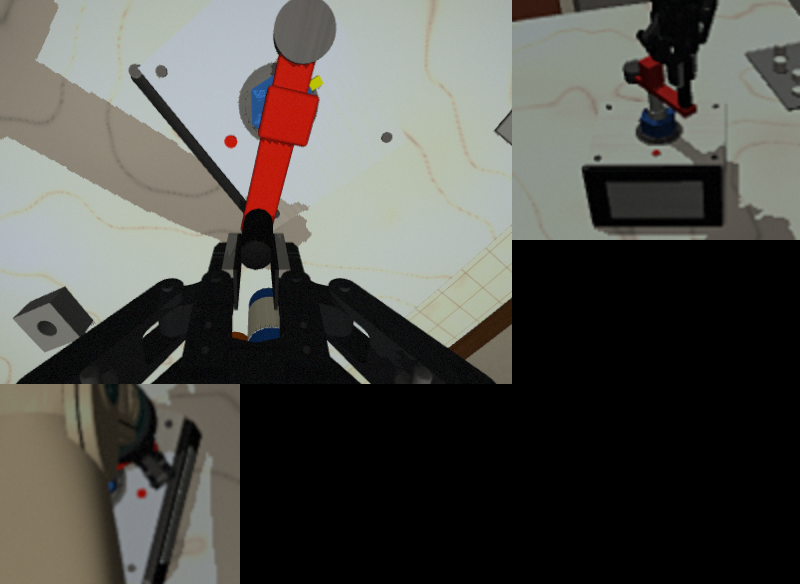

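Key upright in the knob, pointer (316,83) nearly opposite its start, door shut; not at the stop yet, so continue.

```bash
python3 -m inch '[{"rx":0.0,"ry":0.0,"rz":0.0,"tx":-0.0025,"ty":-0.001,"tz":0.0,"grip":0.01},{"rx":0.0,"ry":0.0,"rz":0.0,"tx":0.0,"ty":0.0,"tz":0.0,"grip":0.01}]'
python3 -m inch '[{"rx":0.0,"ry":0.0,"rz":0.0,"tx":-0.0025,"ty":-0.0009,"tz":0.0,"grip":0.01},{"rx":0.0,"ry":0.0,"rz":0.0,"tx":0.0,"ty":0.0,"tz":0.0,"grip":0.01}]'
python3 -c "
from h import *
st()"
```

```text
clock: 17.4
eef_pos: [560.5, 100.9, 217.7]
orientation: [-1.509, -0.522, 0.515]
force: [4.8, 2.7, 2.3]
grip_width: 17.0
clock: 17.6
eef_pos: [558.0, 100.0, 217.7]
orientation: [-1.509, -0.522, 0.515]
force: [5.2, 2.1, 2.1]
grip_width: 16.8
 t17.6 pos [558.  100.  217.7] jaw 38.0 down [ 0.005  0.    -1.   ] F [5.2 2.1 2.1] T [ 0.8  -1.44  0.01] w 16.8 q [ 0.06  0.16 -0.14  1.26 -0.    0.97]
```

Run:
```python
from h import *
np.set_printoptions(precision=1,suppress=True)
c=cam('wrist');w=capture('wrist');cv2.imwrite('pics/w5.png',w)
y=blobs(w,(20,120,90),(38,255,255),4)[0];r=blobs(w,(0,150,90),(8,255,255),20)[0];print(y,r)
for z in (126,138,145):
    p=onz(c,y[0][1],z);print(z,p,np.degrees(np.arctan2(p[1]-171.5,p[0]-533.8)),np.hypot(p[1]-171.5,p[0]-533.8))
print("proj expected ptr 65.6deg r36",proj(c,[[533.8+36*np.cos(a),171.5+36*np.sin(a),138] for a in np.radians([80,70,65,60,50])]))
```

```text
[(101, [323.3, 87.1], [318, 81, 12, 14])] [(6046, [287.9, 134.9], [240, 57, 89, 173]), (116, [235.8, 142.9], [230, 137, 12, 13])]
126 [550.5 206.3 126. ] 64.42265883667035 38.611883708215984
138 [548.4 204.5 138. ] 66.18102214255335 36.1147783876445
145 [547.2 203.5 145. ] 67.32306565149025 34.67562758039051
proj expected ptr 65.6deg r36 [[317.8  78.1]
 [321.9  84.5]
 [323.5  88. ]
 [324.8  91.6]
 [326.5  99.1]]
```

Run:
```python
from h import *
c=cam('wrist');w=cv2.imread('pics/w5.png')
cv2.imwrite('pics/v10.png',cv2.resize(w[0:270,180:380],None,fx=2.9,fy=2.2*1.0 if 0 else 2.2)) if 0 else cv2.imwrite('pics/v10.png',cv2.resize(w[0:260,190:390],None,fx=2.3,fy=2.3,interpolation=3))
```

```text
(no output)
```

View pics/v10.png

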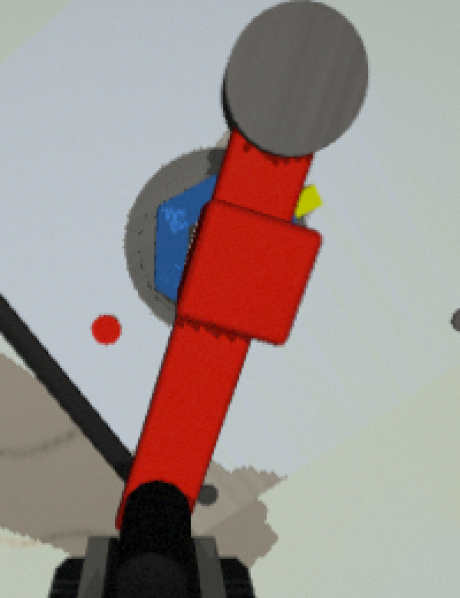

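Run:
```python
from h import *
np.set_printoptions(precision=1,suppress=True)
c=cam('wrist');V=lambda x,y:((x+.5)/2.3-.5+190,(y+.5)/2.3-.5)
h=onz(c,V(248,272),244);d=onz(c,V(297,78),214)
print(h,d,np.linalg.norm((h-d)[:2]),np.degrees(np.arctan2(*(h-d)[1::-1])))
dirs=lambda a,b,z:np.degrees(np.arctan2(*(onz(c,V(*b),z)-onz(c,V(*a),z))[1::-1]))
print("hub edges",dirs((212,202),(178,318),244),dirs((322,236),(284,345),244),"perp",dirs((284,345),(178,318),244),dirs((322,236),(212,202),244))
print("arm left edge",dirs((178,330),(118,520),208))
for p in((312,184),(323,203),(297,217)):
    q=onz(c,V(*p),138);print(p,q,np.degrees(np.arctan2(q[1]-171.5,q[0]-533.8)),np.hypot(q[0]-533.8,q[1]-171.5))
hx=[onz(c,V(*p),150) for p in((215,177),(160,208),(154,290))];print([np.degrees(np.arctan2(q[1]-171.5,q[0]-533.8))%60 for q in hx],hx,dirs((160,208),(154,290),150)%60,dirs((215,177),(160,208),150)%60)
```

```text
[529.7 170.  244. ] [514.4 212.6 214. ] 45.28268613243377 -70.22902499000861
hub edges -67.62154559322724 -67.72218626601229 perp -156.10830916805034 -157.9160418135754
arm left edge -68.73851690529966
(312, 184) [545.8 209.9 138. ] 72.58453466827316 40.25126968300387
(323, 203) [553.4 207.6 138. ] 61.51218283150362 41.03933223906208
(297, 217) [549.2 198.1 138. ] 59.88146320944007 30.694895099886672
[np.float64(14.981227164622084), np.float64(4.476617675185139), np.float64(7.82493513618509)] [array([516.4, 189. , 150. ]), array([507.9, 169.5, 150. ]), array([523.5, 146.2, 150. ])] 3.8788700052871192 6.446742094686073
```

```bash
python3 -m inch '[{"rx":0.0,"ry":0.0,"rz":0.0,"tx":-0.0025,"ty":-0.0007,"tz":0.0,"grip":0.01},{"rx":0.0,"ry":0.0,"rz":0.0,"tx":0.0,"ty":0.0,"tz":0.0,"grip":0.01}]'
python3 -m inch '[{"rx":0.0,"ry":0.0,"rz":0.0,"tx":-0.0025,"ty":-0.0006,"tz":0.0,"grip":0.01},{"rx":0.0,"ry":0.0,"rz":0.0,"tx":0.0,"ty":0.0,"tz":0.0,"grip":0.01}]'
python3 -c "
from h import *
st()"
```

```text
clock: 17.85
eef_pos: [556.7, 99.8, 217.9]
orientation: [-1.509, -0.524, 0.513]
force: [6.6, 3.3, 1.1]
grip_width: 16.7
clock: 18.05
eef_pos: [555.1, 99.5, 218.1]
orientation: [-1.509, -0.526, 0.512]
force: [9.2, 3.9, -0.4]
grip_width: 17.1
 t18.1 pos [555.1  99.5 218.1] jaw 38.0 down [ 0.009  0.002 -1.   ] F [ 9.2  3.9 -0.4] T [ 1.27 -2.37 -0.01] w 17.1 q [ 0.06  0.15 -0.15  1.26  0.    0.97]
```

```bash
python3 -m inch '[{"rx":0.0,"ry":0.0,"rz":0.0,"tx":-0.0025,"ty":-0.0006,"tz":-0.001,"grip":0.01},{"rx":0.0,"ry":0.0,"rz":0.0,"tx":0.0,"ty":0.0,"tz":0.0,"grip":0.01}]'
python3 -m inch '[{"rx":0.0,"ry":0.0,"rz":0.0,"tx":-0.0025,"ty":-0.0005,"tz":-0.001,"grip":0.01},{"rx":0.0,"ry":0.0,"rz":0.0,"tx":0.0,"ty":0.0,"tz":0.0,"grip":0.01}]'
python3 -c "
from h import *
st()"
```

```text
clock: 18.25
eef_pos: [553.9, 98.9, 217.9]
orientation: [-1.51, -0.528, 0.51]
force: [10.8, 4.8, 2.1]
grip_width: 16.7
clock: 18.45
eef_pos: [552.6, 98.4, 217.7]
orientation: [-1.51, -0.53, 0.508]
force: [11.7, 3.4, 3.2]
grip_width: 16.5
 t18.4 pos [552.6  98.4 217.7] jaw 38.0 down [ 0.014  0.002 -1.   ] F [11.7  3.4  3.2] T [ 1.24 -3.05 -0.02] w 16.5 q [ 0.06  0.15 -0.16  1.25  0.    0.97]
```

Force doubled and movement stalled: at the stop. Relieve, release, lift clear and look.

```bash
python3 -m inch '[{"rx":0.0,"ry":0.0,"rz":0.0,"tx":0.004,"ty":0.001,"tz":0.001,"grip":0.01},{"rx":0.0,"ry":0.0,"rz":0.0,"tx":0.004,"ty":0.001,"tz":0.001,"grip":0.01},{"rx":0.0,"ry":0.0,"rz":0.0,"tx":0.0,"ty":0.0,"tz":0.0,"grip":0.01}]'
python3 -m inch '[{"rx":0.0,"ry":0.0,"rz":0.0,"tx":0.0,"ty":0.0,"tz":0.0,"grip":0.04},{"rx":0.0,"ry":0.0,"rz":0.0,"tx":0.0,"ty":0.0,"tz":0.0,"grip":0.06},{"rx":0.0,"ry":0.0,"rz":0.0,"tx":0.0,"ty":0.0,"tz":0.0,"grip":0.06},{"rx":0.0,"ry":0.0,"rz":0.0,"tx":0.0,"ty":0.0,"tz":0.03,"grip":0.06},{"rx":0.0,"ry":0.0,"rz":0.0,"tx":0.0,"ty":0.0,"tz":0.04,"grip":0.06}]'
python3 -m inch '[{"rx":0.0,"ry":0.0,"rz":0.0,"tx":0.0,"ty":-0.04,"tz":0.03,"grip":0.06},{"rx":0.0,"ry":0.0,"rz":0.0,"tx":0.0,"ty":-0.05,"tz":0.0,"grip":0.06},{"rx":0.0,"ry":0.0,"rz":0.0,"tx":0.0,"ty":-0.05,"tz":0.0,"grip":0.06},{"rx":0.0,"ry":0.0,"rz":0.0,"tx":0.0,"ty":-0.05,"tz":0.0,"grip":0.06},{"rx":0.0,"ry":0.0,"rz":0.0,"tx":0.0,"ty":-0.05,"tz":0.0,"grip":0.06}]'
python3 -m inch '[{"rx":0.0,"ry":0.0,"rz":0.0,"tx":0.0,"ty":-0.03,"tz":0.0,"grip":0.06},{"rx":0.0,"ry":0.0,"rz":0.0,"tx":0.0,"ty":0.0,"tz":0.0,"grip":0.06},{"rx":0.0,"ry":0.0,"rz":0.0,"tx":0.0,"ty":0.0,"tz":0.0,"grip":0.06}]' >/dev/null
python3 -c "
from h import *
st()
s=capture('side');t=capture('top');cv2.imwrite('pics/side5.png',s);cv2.imwrite('pics/top5.png',t)
o=np.zeros((600,800,3),np.uint8);o[:375,:450]=cv2.resize(t[150:275,110:260],None,fx=3,fy=3);o[:360,450:800]=cv2.resize(s[90:210,160:280],(350,360));o[376:600,:299]=cv2.resize(s,(299,224));o[376:600,300:599]=cv2.resize(t,(299,224));cv2.imwrite('pics/v11.png',o)"
```

```text
clock: 18.75
eef_pos: [555.7, 99.2, 217.6]
orientation: [-1.51, -0.521, 0.516]
force: [4.4, 0.7, 3.8]
grip_width: 16.5
clock: 19.25
eef_pos: [550.0, 98.4, 283.8]
orientation: [-1.506, -0.51, 0.526]
force: [1.1, 0.0, 0.2]
grip_width: 60.0
clock: 19.75
eef_pos: [552.0, -142.7, 316.1]
orientation: [-1.507, -0.516, 0.52]
force: [1.4, 0.2, -0.2]
grip_width: 60.4
 t20.1 pos [ 552.4 -171.2  315.8] jaw 37.8 down [-0.003  0.001 -1.   ] F [0.3 0.6 0.2] T [ 0.   -0.01 -0.06] w 59.8 q [-0.41  0.16  0.06  1.47  0.    0.5 ]
```

View pics/v11.png

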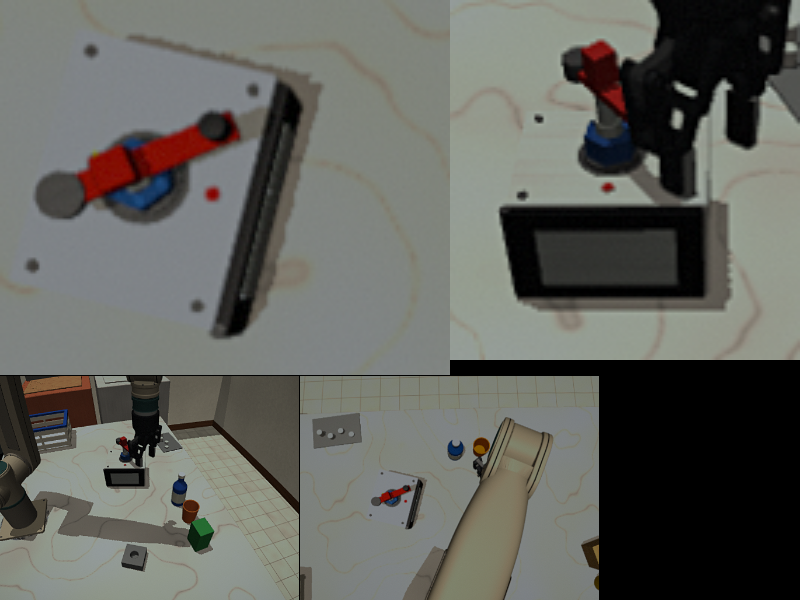

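Run:
```python
from h import *
np.set_printoptions(precision=1,suppress=True)
T=cam("top");S=cam("side");t=cv2.imread('pics/top5.png')
V=lambda x,y:((x+.5)/3-.5+110,(y+.5)/3-.5+150); U=lambda x,y:((x-450+.5)*120/350-.5+160,(y+.5)/3-.5+90)
hd=onz(T,V(213,124),253);d=onz(T,V(60,194),214);h=onz(T,V(114,169),244)
print("handle",hd,"disc",d,"hub",h,"len",np.linalg.norm((hd-d)[:2]),"yaw",np.degrees(np.arctan2(*(hd-d)[1::-1])))
print("tri hub",tri(T,V(114,169),S,U(599,53)),"tri disc",tri(T,V(60,194),S,U(573,63)))
print("exp hub px top",proj(T,[[533.8,171.5,244]]),"V",V(114,169))
y=blobs(t,(20,100,70),(38,255,255),2)[0];print(y)
for z in(132,138,145):
    p=onz(T,y[0][1],z)[:2]-[533.6,170.5];print(z,np.degrees(np.arctan2(p[1],p[0])),np.hypot(*p))
for c,im in((T,t),(T,cv2.imread('pics/top0.png'))): pass
```

```text
handle [555.6  96.4 253. ] disc [514.4 209.8 214. ] hub [527.9 165.2 244. ] len 120.6391451502412 yaw -70.03248094943014
tri hub (array([528.6, 165.6, 242.5]), np.float64(1.1609995666778212)) tri disc (array([511.4, 211.4, 208.7]), np.float64(6.767405446457627))
exp hub px top [[144.6 203.2]] V (147.66666666666666, 206.0)
[(162, [307.4, 125.3], [299, 119, 17, 14]), (158, [507.0, 303.8], [501, 291, 11, 32]), (4, [510.8, 290.0], [510, 289, 2, 3])]
132 -62.39476440423772 395.6792566931541
138 -62.55028811429301 394.2759530088685
145 -62.733135862606794 392.6424654045306
```

Top: key stands in the knob, handle (181,191), disc (130,214), heights agree with seated; door shut, bystanders in place. But the hub sits ~5 mm off the socket axis (about 3° lean in the socket's play), so I'll regrip the hub, straighten it and press it down.

```bash
python3 -m inch '[{"rx":0.0,"ry":0.0,"rz":-4.2,"tx":-0.0025,"ty":0.042,"tz":0.0,"grip":0.06},{"rx":0.0,"ry":0.0,"rz":-4.2,"tx":-0.0025,"ty":0.042,"tz":0.0,"grip":0.06},{"rx":0.0,"ry":0.0,"rz":-4.2,"tx":-0.003,"ty":0.042,"tz":0.0,"grip":0.06},{"rx":0.0,"ry":0.0,"rz":-4.2,"tx":-0.003,"ty":0.042,"tz":0.0,"grip":0.06},{"rx":0.0,"ry":0.0,"rz":0.0,"tx":-0.003,"ty":0.042,"tz":0.0,"grip":0.06}]' >/dev/null
python3 -m inch '[{"rx":0.0,"ry":0.0,"rz":0.0,"tx":-0.003,"ty":0.042,"tz":0.0,"grip":0.06},{"rx":0.0,"ry":0.0,"rz":0.0,"tx":-0.003,"ty":0.042,"tz":0.0,"grip":0.06},{"rx":0.0,"ry":0.0,"rz":0.0,"tx":-0.002,"ty":0.045,"tz":0.0,"grip":0.06},{"rx":0.0,"ry":0.0,"rz":0.0,"tx":0.0,"ty":0.0,"tz":0.0,"grip":0.06},{"rx":0.0,"ry":0.0,"rz":0.0,"tx":0.0,"ty":0.0,"tz":0.0,"grip":0.06}]'
python3 - <<'E'
from h import *
np.set_printoptions(precision=1,suppress=True)
st()
c=cam('wrist');w=capture('wrist');cv2.imwrite('pics/w6.png',w)
print(proj(c,[[533.8,171.5,244],[529,166.5,244]]))
b,m=blobs(w,(0,160,60),(6,255,255));print(b)
E
```

```text
clock: 21.15
eef_pos: [530.4, 169.9, 316.8]
orientation: [-1.551, -0.293, 0.294]
force: [0.4, -0.4, 0.1]
grip_width: 59.9
 t21.1 pos [530.4 169.9 316.8] jaw 21.4 down [-0. -0. -1.] F [ 0.4 -0.4  0.1] T [-0.  0.  0.] w 59.9 q [ 0.2  0.1  0.   1.5 -0.   1.4]
[[259.9 189.7]
 [253.  192.7]]
[(1962, [255.8, 193.9], [241, 150, 29, 101]), (49, [235.1, 190.5], [232, 187, 8, 8])]
```

Run:
```python
from h import *
w=cv2.imread('pics/w6.png');cv2.imwrite('pics/v12.png',cv2.resize(w[100:280,170:340],None,fx=3.3,fy=3.3,interpolation=3))
```

```text
(no output)
```

View pics/v12.png

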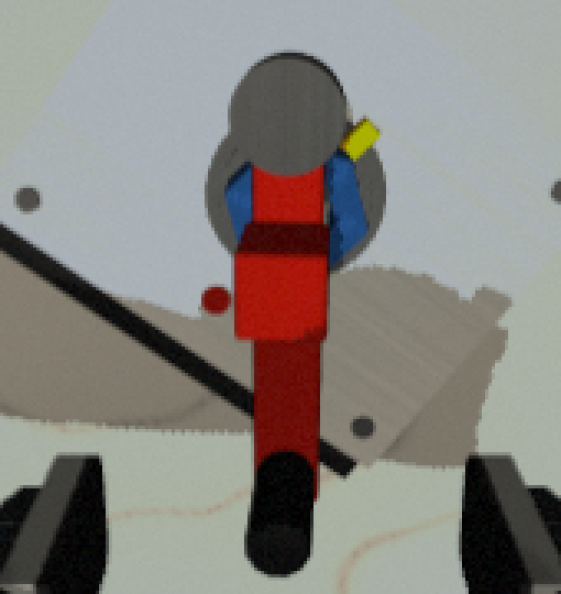

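Hub top centre ≈ (283,294) in the crop, pointer fully visible at (361,138), disc (289,113).

Run:
```python
from h import *
np.set_printoptions(precision=1,suppress=True)
c=cam('wrist');V=lambda x,y:((x+.5)/3.3-.5+170,(y+.5)/3.3-.5+100)
h=onz(c,V(283,294),244);d=onz(c,V(289,113),214);k=onz(c,V(277,545),253);print("hub",h,"disc",d,"handle",k,"yaw",np.degrees(np.arctan2(*(k-d)[1::-1])),np.linalg.norm((k-d)[:2]))
for z in(132,138,145):
    q=onz(c,V(375,125),z)[:2]-[533.8,171.5];q2=onz(c,V(361,138),z)[:2]-[533.8,171.5]
    print(z,"ptr",np.degrees(np.arctan2(q[1],q[0])),np.hypot(*q),np.degrees(np.arctan2(q2[1],q2[0])))
b=[onz(c,V(*p),120) for p in((27,199),(362,427))];print("bolts",b)  # compare with first: (435,131)/(598,86)
print("knob base centre z~126",onz(c,V(295,192),126))
```

```text
hub [530.  169.7 244. ] disc [515.2 212.2 214. ] handle [555.5  99.8 253. ] yaw -70.27909001922308 119.39860814579278
132 ptr 64.55267565371688 41.630384299682795 64.44828299348342
138 ptr 66.0240613007679 41.864648522704385 66.21838108498942
145 ptr 67.7186754625362 42.17241554340389 68.23614708959254
bolts [array([435.1, 129.8, 120. ]), array([599.8,  85.2, 120. ])]
knob base centre z~126 [533.7 172.8 126. ]
```

Pointer at 65–66° against a stop expected at 65.6°: the knob is fully locked. Now straighten the key.

```bash
python3 -m inch '[{"rx":0.0,"ry":0.0,"rz":-1.6,"tx":0.0,"ty":0.0,"tz":-0.04,"grip":0.06},{"rx":0.0,"ry":0.0,"rz":0.0,"tx":0.0,"ty":0.0,"tz":-0.04,"grip":0.06},{"rx":0.0,"ry":0.0,"rz":0.0,"tx":0.0,"ty":0.0,"tz":-0.02,"grip":0.06},{"rx":0.0,"ry":0.0,"rz":0.0,"tx":0.0,"ty":0.0,"tz":-0.008,"grip":0.06},{"rx":0.0,"ry":0.0,"rz":0.0,"tx":0.0,"ty":0.0,"tz":0.0,"grip":0.06}]'
python3 -m inch '[{"rx":0.0,"ry":0.0,"rz":0.0,"tx":0.0,"ty":0.0,"tz":0.0,"grip":0.03},{"rx":0.0,"ry":0.0,"rz":0.0,"tx":0.0,"ty":0.0,"tz":0.0,"grip":0.02},{"rx":0.0,"ry":0.0,"rz":0.0,"tx":0.0,"ty":0.0,"tz":0.0,"grip":0.02},{"rx":0.0,"ry":0.0,"rz":0.0,"tx":0.0,"ty":0.0,"tz":0.0,"grip":0.02}]' 40
python3 -c "
from h import *
st()"
```

```text
clock: 21.7
eef_pos: [530.8, 166.9, 207.9]
orientation: [-1.555, -0.265, 0.268]
force: [0.4, -0.7, -0.2]
grip_width: 60.2
clock: 22.1
eef_pos: [532.6, 168.0, 211.0]
orientation: [-1.555, -0.27, 0.266]
force: [-1.4, -0.8, 5.8]
grip_width: 24.4
 t22.1 pos [532.6 168.  211. ] jaw 19.6 down [ 0.003  0.    -1.   ] F [-1.4 -0.8  5.8] T [-0.24  0.42  0.25] w 24.4 q [ 0.19  0.15 -0.17  1.25 -0.    1.42]
```

Move toward upright, turn slightly back (inside the play), press down.

```bash
python3 -m inch '[{"rx":0.0,"ry":0.0,"rz":1.5,"tx":0.0005,"ty":0.0015,"tz":0.0,"grip":0.02},{"rx":0.0,"ry":0.0,"rz":1.5,"tx":0.0005,"ty":0.0015,"tz":-0.001,"grip":0.02},{"rx":0.0,"ry":0.0,"rz":0.0,"tx":0.0,"ty":0.0,"tz":-0.001,"grip":0.02},{"rx":0.0,"ry":0.0,"rz":0.0,"tx":0.0,"ty":0.0,"tz":0.0,"grip":0.02}]'
python3 -c "
from h import *
st()"
python3 -m inch '[{"rx":0.0,"ry":0.0,"rz":0.0,"tx":0.0,"ty":0.0,"tz":-0.002,"grip":0.02},{"rx":0.0,"ry":0.0,"rz":0.0,"tx":0.0,"ty":0.0,"tz":0.0,"grip":0.02}]'
python3 -c "
from h import *
st()"
```

```text
clock: 22.5
eef_pos: [533.6, 169.8, 210.9]
orientation: [-1.552, -0.311, 0.306]
force: [-4.9, -3.8, 15.2]
grip_width: 24.9
 t22.5 pos [533.6 169.8 210.9] jaw 22.5 down [ 0.004 -0.003 -1.   ] F [-4.9 -3.8 15.2] T [-1.14  1.29 -0.01] w 24.9 q [ 0.19  0.16 -0.16  1.25 -0.    1.37]
clock: 22.7
eef_pos: [534.6, 169.9, 210.6]
orientation: [-1.552, -0.313, 0.304]
force: [-4.8, -4.4, 19.0]
grip_width: 24.1
 t22.7 pos [534.6 169.9 210.6] jaw 22.5 down [ 0.007 -0.002 -1.   ] F [-4.8 -4.4 19. ] T [-1.18  1.49  0.08] w 24.1 q [ 0.19  0.16 -0.16  1.25 -0.    1.37]
```

```bash
python3 -m inch '[{"rx":0.0,"ry":0.0,"rz":0.0,"tx":0.0,"ty":0.0,"tz":0.002,"grip":0.02},{"rx":0.0,"ry":0.0,"rz":0.0,"tx":-0.0005,"ty":0.0,"tz":0.001,"grip":0.06},{"rx":0.0,"ry":0.0,"rz":0.0,"tx":0.0,"ty":0.0,"tz":0.0,"grip":0.06},{"rx":0.0,"ry":0.0,"rz":0.0,"tx":0.0,"ty":0.0,"tz":0.0,"grip":0.06},{"rx":0.0,"ry":0.0,"rz":0.0,"tx":0.0,"ty":0.0,"tz":0.03,"grip":0.06}]'
python3 -m inch '[{"rx":0.0,"ry":0.0,"rz":0.0,"tx":0.0,"ty":0.0,"tz":0.04,"grip":0.06},{"rx":0.0,"ry":0.0,"rz":0.0,"tx":0.0,"ty":0.0,"tz":0.035,"grip":0.06},{"rx":0.0,"ry":0.0,"rz":0.0,"tx":0.0,"ty":0.0,"tz":0.0,"grip":0.06},{"rx":0.0,"ry":0.0,"rz":0.0,"tx":0.0,"ty":0.0,"tz":0.0,"grip":0.06}]'
cat > chk.py <<'E'
from h import *
np.set_printoptions(precision=1,suppress=True)
st();c=cam('wrist');w=capture('wrist')
print("pred hub,handle upright",proj(c,[[533.8,171.5,244],[533.8+75*np.cos(np.radians(-67)),171.5+75*np.sin(np.radians(-67)),253]]))
H=cv2.cvtColor(w,cv2.COLOR_BGR2HSV)
m=cv2.inRange(H,(0,160,120),(6,255,255));n,l,s,q=cv2.connectedComponentsWithStats(m)
for i in range(1,n):
    if s[i,4]>30: print(s[i],q[i])
# bright hub top: rows where red is widest
rows=[(y,np.flatnonzero(m[y,225:290]).tolist()) for y in range(140,260,4)]
print([(y,r[0]+225,r[-1]+225,int(H[y,(r[0]+r[-1])//2+225,2])) for y,r in rows if r])
y=blobs(w,(20,100,70),(38,255,255),4)[0];print(y)
for z in(132,138,145):
    q=onz(c,y[0][1],z)[:2]-[533.8,171.5];print(z,"ptr",np.degrees(np.arctan2(q[1],q[0])))
E
python3 chk.py
```

```text
clock: 23.2
eef_pos: [528.5, 170.4, 233.0]
orientation: [-1.548, -0.301, 0.317]
force: [0.1, -0.4, -0.5]
grip_width: 60.1
clock: 23.6
eef_pos: [532.7, 171.2, 313.3]
orientation: [-1.548, -0.31, 0.307]
force: [-0.1, -0.5, -0.0]
grip_width: 60.1
 t23.6 pos [532.7 171.2 313.3] jaw 22.5 down [ 0.  0. -1.] F [-0.1 -0.5 -0. ] T [-0. -0. -0.] w 60.1 q [0.2 0.1 0.  1.5 0.  1.4]
pred hub,handle upright [[256.9 191.4]
 [257.3 268.6]]
[245 150  22  17 316] [256.  158.9]
[242 177  28  27 720] [255.2 189.4]
[(152, 246, 266, 113), (156, 246, 266, 171), (160, 246, 266, 173), (164, 246, 266, 174), (180, 242, 269, 169), (184, 242, 269, 172), (188, 230, 269, 169), (192, 228, 269, 170), (196, 242, 269, 169), (200, 242, 266, 171)]
[(91, [276.5, 142.6], [271, 137, 12, 13])]
132 ptr 66.96914465421219
138 ptr 68.68864166809438
145 ptr 70.64128883239076
```

Run:
```python
from h import *
c=cam('wrist');s=status.observe();Rt=Ro.from_rotvec(s["orientation"]).as_matrix();p=s["eef_pos"]
C=-c[2].T@c[3];off=Rt.T@(C-p);Rc=c[2]@Rt   # cam from tool
R6=Ro.from_rotvec([-1.551,-.293,.294]).as_matrix();p6=np.array([530.4,169.9,316.8]);R=Rc@R6.T;C6=p6+R6@off
c6=(c[0],c[1],R,-R@C6);w6=cv2.imread('pics/w6.png');w=capture('wrist');cv2.imwrite('pics/w7.png',w)
for n,cc,im in(("before",c6,w6),("now",c,w)):
    y=blobs(im,(20,100,70),(38,255,255),4);b=y[0][0];P=np.argwhere(y[1])[:,::-1];q0=P[np.argmin(np.hypot(*(P-b[1]).T))]
    P=P[np.hypot(*(P-b[1]).T)<12];A=np.array([onz(cc,tuple(map(float,x)),138)[:2] for x in P])-[533.8,171.5];r=np.hypot(*A.T);f=A[r>np.percentile(r,60)]
    print(n,b,"centroid",np.degrees(np.arctan2(*A.mean(0)[::-1])),"outer part",np.degrees(np.arctan2(*f.mean(0)[::-1])),r.min(),r.max(),"bar dir",np.degrees(np.arctan2(*cv2.fitLine(A.astype(np.float32),2,0,.01,.01)[1::-1,0])))
    H=cv2.inRange(cv2.cvtColor(im,cv2.COLOR_BGR2HSV),(100,110,50),(125,255,255));print("blue px",cv2.countNonZero(H[120:220,225:300]))
```

```text
before (88, [278.7, 141.8], [273, 136, 12, 13]) centroid 67.77343720262019 outer part 68.19414886008093 28.371817811181277 42.260585676165746 bar dir 70.96693
blue px 392
now (91, [277.8, 143.1], [272, 137, 13, 13]) centroid 68.46282052832925 outer part 68.93724286659317 27.899157754966247 42.40065991193976 bar dir 73.15453
blue px 408
```

Key now upright (hub within ~1.5 mm of axis), knob unchanged. A cheap confirmation: regrip the hub and twist clockwise to feel the stop without making the key lean.

```bash
python3 -m inch '[{"rx":0.0,"ry":0.0,"rz":0.0,"tx":0.0,"ty":0.0,"tz":-0.04,"grip":0.06},{"rx":0.0,"ry":0.0,"rz":0.0,"tx":0.0,"ty":0.0,"tz":-0.04,"grip":0.06},{"rx":0.0,"ry":0.0,"rz":0.0,"tx":0.0,"ty":0.0,"tz":-0.021,"grip":0.06},{"rx":0.0,"ry":0.0,"rz":0.0,"tx":0.0,"ty":0.0,"tz":0.0,"grip":0.06},{"rx":0.0,"ry":0.0,"rz":0.0,"tx":0.0,"ty":0.0,"tz":0.0,"grip":0.03}]' >/dev/null
python3 -m inch '[{"rx":0.0,"ry":0.0,"rz":0.0,"tx":0.0,"ty":0.0,"tz":0.0,"grip":0.02},{"rx":0.0,"ry":0.0,"rz":0.0,"tx":0.0,"ty":0.0,"tz":0.0,"grip":0.02},{"rx":0.0,"ry":0.0,"rz":0.0,"tx":0.0,"ty":0.0,"tz":0.0,"grip":0.02},{"rx":0.0,"ry":0.0,"rz":-2.0,"tx":0.0,"ty":0.0,"tz":0.0,"grip":0.02},{"rx":0.0,"ry":0.0,"rz":0.0,"tx":0.0,"ty":0.0,"tz":0.0,"grip":0.02}]' 80 >/dev/null
python3 -c "
from h import *
st()"
python3 -m inch '[{"rx":0.0,"ry":0.0,"rz":-2.0,"tx":0.0,"ty":0.0,"tz":0.0,"grip":0.02},{"rx":0.0,"ry":0.0,"rz":0.0,"tx":0.0,"ty":0.0,"tz":0.0,"grip":0.02}]'>/dev/null
python3 -c "
from h import *
st()"
python3 -m inch '[{"rx":0.0,"ry":0.0,"rz":-2.0,"tx":0.0,"ty":0.0,"tz":0.0,"grip":0.02},{"rx":0.0,"ry":0.0,"rz":0.0,"tx":0.0,"ty":0.0,"tz":0.0,"grip":0.02}]'>/dev/null
python3 -c "
from h import *
st()"
```

```text
t24.7 pos [533.4 171.2 213.9] jaw 20.6 down [ 0.004  0.001 -1.   ] F [-1.1  0.3  5.5] T [-0.08  0.17  0.39] w 22.1 q [ 0.2   0.15 -0.16  1.26 -0.    1.41]
 t24.9 pos [533.5 171.3 213.9] jaw 18.7 down [ 0.004  0.001 -1.   ] F [-0.3 -0.3  5.7] T [-0.09  0.17  0.68] w 21.4 q [ 0.2   0.15 -0.16  1.26 -0.    1.44]
 t25.1 pos [533.5 171.3 213.9] jaw 16.7 down [ 0.004  0.001 -1.   ] F [-0.6  0.8  6.2] T [-0.11  0.11  0.91] w 21.9 q [ 0.2   0.15 -0.16  1.26 -0.    1.47]
```

Torque climbs to 0.91 N·m, past the 0.45 N·m turning friction: at the stop. Relieve, release, leave.

```bash
python3 -m inch '[{"rx":0.0,"ry":0.0,"rz":3.0,"tx":0.0,"ty":0.0,"tz":0.0,"grip":0.02},{"rx":0.0,"ry":0.0,"rz":3.5,"tx":0.0,"ty":0.0,"tz":0.0,"grip":0.02},{"rx":0.0,"ry":0.0,"rz":0.0,"tx":0.0,"ty":0.0,"tz":0.0,"grip":0.02}]'>/dev/null
python3 -c "
from h import *
st()"
python3 -m inch '[{"rx":0.0,"ry":0.0,"rz":0.0,"tx":0.0,"ty":0.0,"tz":0.0,"grip":0.06},{"rx":0.0,"ry":0.0,"rz":0.0,"tx":0.0,"ty":0.0,"tz":0.0,"grip":0.06},{"rx":0.0,"ry":0.0,"rz":0.0,"tx":0.0,"ty":0.0,"tz":0.0,"grip":0.06},{"rx":0.0,"ry":0.0,"rz":0.0,"tx":0.0,"ty":0.0,"tz":0.03,"grip":0.06},{"rx":0.0,"ry":0.0,"rz":0.0,"tx":0.0,"ty":0.0,"tz":0.04,"grip":0.06}]'>/dev/null
python3 -m inch '[{"rx":0.0,"ry":0.0,"rz":0.0,"tx":0.0,"ty":0.0,"tz":0.035,"grip":0.06},{"rx":0.0,"ry":0.0,"rz":0.0,"tx":0.0,"ty":0.0,"tz":0.0,"grip":0.06},{"rx":0.0,"ry":0.0,"rz":0.0,"tx":0.0,"ty":0.0,"tz":0.0,"grip":0.06}]'>/dev/null
python3 chk.py
python3 -m inch '[{"rx":0.0,"ry":0.0,"rz":0.0,"tx":0.0,"ty":-0.05,"tz":0.0,"grip":0.06},{"rx":0.0,"ry":0.0,"rz":0.0,"tx":0.0,"ty":-0.05,"tz":0.0,"grip":0.06},{"rx":0.0,"ry":0.0,"rz":0.0,"tx":0.0,"ty":-0.05,"tz":0.0,"grip":0.06},{"rx":0.0,"ry":0.0,"rz":0.0,"tx":0.0,"ty":-0.05,"tz":0.0,"grip":0.06},{"rx":0.0,"ry":0.0,"rz":0.0,"tx":0.0,"ty":-0.05,"tz":0.0,"grip":0.06}]'>/dev/null
python3 -m inch '[{"rx":0.0,"ry":0.0,"rz":0.0,"tx":0.0,"ty":-0.05,"tz":0.0,"grip":0.06},{"rx":0.0,"ry":0.0,"rz":0.0,"tx":0.0,"ty":-0.05,"tz":0.0,"grip":0.06},{"rx":0.0,"ry":0.0,"rz":0.0,"tx":0.0,"ty":0.0,"tz":0.0,"grip":0.06},{"rx":0.0,"ry":0.0,"rz":0.0,"tx":0.0,"ty":0.0,"tz":0.0,"grip":0.06}]'
python3 - <<'E'
from h import *
np.set_printoptions(precision=1,suppress=True)
t=capture('top');T=cam('top');cv2.imwrite('pics/top6.png',t);t5=cv2.imread('pics/top5.png')
a=t[190:275,180:225].astype(int);print("door region diff vs view 11",np.abs(a-t5[190:275,180:225]).mean())
print("red",blobs(t,(0,160,90),(6,255,255))[0]);print("pred hub px",proj(T,[[533.8,171.5,244]]))
for k,lo,hi in(("blue",(100,150,50),(125,255,255)),("green",(50,120,40),(75,255,255)),("orange",(7,150,60),(18,255,255))): print(k,blobs(t,lo,hi)[0])
s=capture('side')
for k,lo,hi in(("blue",(100,150,50),(125,255,255)),("green",(50,120,40),(75,255,255)),("orange",(7,150,60),(18,255,255)),("dark",(0,0,0),(180,255,45))): print("side",k,blobs(s,lo,hi)[0][:4])
E
```

```text
t25.4 pos [533.6 171.1 213.9] jaw 23.1 down [ 0.004  0.001 -1.   ] F [ 0.2 -0.1  5.7] T [-0.02  0.14  0.04] w 22.0 q [ 0.2   0.15 -0.16  1.25 -0.    1.36]
 t26.2 pos [532.7 171.1 317.6] jaw 23.0 down [ 0.  0. -1.] F [-0.2  0.1  0.3] T [ 0.   0.1 -0. ] w 60.0 q [0.2 0.1 0.  1.5 0.  1.4]
pred hub,handle upright [[256.9 189.7]
 [256.6 265.9]]
[246 149  21  17 310] [256.1 158. ]
[242 176  28  26 678] [255.7 188.1]
[(152, 246, 266, 151), (156, 246, 266, 172), (160, 246, 266, 172), (164, 247, 266, 173), (176, 243, 269, 151), (180, 242, 269, 173), (184, 243, 269, 171), (188, 228, 269, 171), (192, 229, 269, 170), (196, 243, 269, 171), (200, 243, 262, 164)]
[(85, [276.4, 142.1], [271, 136, 12, 13])]
132 ptr 66.97299664138406
138 ptr 68.69001569612809
145 ptr 70.64156591944511
clock: 27.15
eef_pos: [530.8, -179.6, 314.5]
orientation: [-1.545, -0.311, 0.316]
force: [-0.2, 0.7, 0.7]
grip_width: 59.9
door region diff vs view 11 2.5379520697167757
red [(215, [167.0, 197.6], [155, 190, 27, 16]), (184, [144.0, 205.9], [136, 197, 18, 19]), (14, [180.5, 214.3], [179, 213, 4, 4]), (8, [186.4, 192.5], [185, 191, 4, 4])]
pred hub px [[144.6 203.2]]
blue [(376, [265.7, 124.9], [254, 111, 26, 25]), (120, [157.7, 213.3], [146, 206, 21, 14])]
green []
orange [(398, [311.7, 115.9], [297, 105, 28, 28]), (8, [312.5, 132.5], [311, 132, 4, 2])]
side blue [(468, [90.8, 74.1], [49, 57, 67, 37]), (313, [307.8, 188.5], [297, 179, 23, 19])]
side green [(963, [346.9, 265.2], [327, 243, 39, 56])]
side orange [(1022, [108.3, 22.2], [39, 0, 117, 39]), (684, [326.4, 228.7], [313, 212, 29, 41]), (150, [42.1, 16.7], [36, 7, 16, 23])]
side dark [(8190, [35.4, 147.8], [0, 0, 116, 262]), (6363, [231.0, 109.4], [177, 32, 96, 157]), (2971, [417.0, 141.0], [287, 76, 225, 161]), (1426, [12.3, 88.3], [0, 25, 35, 104])]
```

```bash
python3 -c "
from workcell import robot
print(robot.job_done())"
```

```text
the job is handed in; nothing more can be done
None
```

The door is shut on its catch and the box is locked. The key is left standing in the blue knob, and I handed the job in at about 27 s of the 72 s allowed.

**What I did:**
- **Door:** I pushed it with closed fingers. The force peaked at about 10 N at the catch, dropped, then rose again against a firm stop.
- **Key:** I carried it by the hub and lowered it into the socket. It bottomed at the height expected for fully seated, 206.8 mm at the TCP.
- **Knob:** I cranked it clockwise by the handle until the force doubled. After release the key leaned about 2–3° in its socket, so I regripped the hub and straightened it, pressing down with 19 N. A final clockwise twist then built up to 0.91 N·m, about double the turning friction. The pointer did not move.

**Last checks:**
- The hub is within about 1.5 mm of the socket axis in the wrist view. The top view's rough red-patch centre reads about 3 px off its predicted spot.
- The door region looks the same as when I last saw it shut. I did not view the last pictures by eye, because the viewing limit was used up.
- The bottle, cup and carton are where they started in the side view. The carton was hidden from the top camera by the arm at the end.

**One disagreement:** the pointer measured 66–69° in different readings, against 65.6° expected at the stop. That is 3.25–3.3 rad, within the camera error, so I relied on the felt stop.

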